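# Load the dosing carousel and trip the dosing pedal

### The job

Load the dosing carousel: take every dosing cup off its hook on the rack and stand it upright in the middle of a large ring on the turntable plate, and stand every lidded sample tin in the middle of a small ring, one to a ring, leaving the plate's index knob in line with the pointer of the foot (the plate turns freely, so do not spin it). When all are standing in their rings, press the dosing pedal right down to its stop, hold it there for a moment and let it come up again. Leave the glass jar and the bowl where they are.

Things in the scene. Friction and masses are not known exactly. Their poses are not given: they have to be found in the camera images.
- cup1_mid (a point): Hung dosing cup, 180 g: open steel cup 68 mm wide, 55 mm high, rigid 6 mm wire bail over it, upright black grip on top; 201 mm tall. Point: on its axis, 100 mm above its foot; z up, y along the bail. Underside of the bail's straight top (32 mm long): 25 mm above the point; window between rim and bail 70 mm high. Grip: bar 12 (x) by 16 mm (y), 29 to 101 mm above the point. May be absent.
- cup2_mid (a point): Hung dosing cup, 180 g: open steel cup 68 mm wide, 55 mm high, rigid 6 mm wire bail over it, upright black grip on top; 201 mm tall. Point: on its axis, 100 mm above its foot; z up, y along the bail. Underside of the bail's straight top (32 mm long): 25 mm above the point; window between rim and bail 70 mm high. Grip: bar 12 (x) by 16 mm (y), 29 to 101 mm above the point. May be absent.
- cup3_mid (a point): Hung dosing cup, 180 g: open steel cup 68 mm wide, 55 mm high, rigid 6 mm wire bail over it, upright black grip on top; 201 mm tall. Point: on its axis, 100 mm above its foot; z up, y along the bail. Underside of the bail's straight top (32 mm long): 25 mm above the point; window between rim and bail 70 mm high. Grip: bar 12 (x) by 16 mm (y), 29 to 101 mm above the point. May be absent.
- tin1_mid (a point): Lidded sample tin standing on the bench: round brass-coloured tin 58 mm across and 44 mm high, with a black knob 18 mm across and 40 mm tall on its lid; 84 mm tall in all, about 200 g. The point is on its axis half-way up, 42 mm above its foot; z points up. The knob reaches from 2 to 42 mm above the point. May be absent.
- tin2_mid (a point): Lidded sample tin standing on the bench: round brass-coloured tin 58 mm across and 44 mm high, with a black knob 18 mm across and 40 mm tall on its lid; 84 mm tall in all, about 200 g. The point is on its axis half-way up, 42 mm above its foot; z points up. The knob reaches from 2 to 42 mm above the point. May be absent.
- hook1 (a point): Steel strap hook of the rack (14 mm wide, 4 mm thick); the point is the top of its upturned tip. It points toward the robot, along its own -x. The level arm's upper face is 35 mm below the point; arm 77 mm long from tip to crossbar, which is level with it. Hooks 95 mm apart. A bail must rise over 35 mm to pass the tip.
- hook2 (a point): Steel strap hook of the rack (14 mm wide, 4 mm thick); the point is the top of its upturned tip. It points toward the robot, along its own -x. The level arm's upper face is 35 mm below the point; arm 77 mm long from tip to crossbar, which is level with it. Hooks 95 mm apart. A bail must rise over 35 mm to pass the tip.
- hook3 (a point): Steel strap hook of the rack (14 mm wide, 4 mm thick); the point is the top of its upturned tip. It points toward the robot, along its own -x. The level arm's upper face is 35 mm below the point; arm 77 mm long from tip to crossbar, which is level with it. Hooks 95 mm apart. A bail must rise over 35 mm to pass the tip.
- large1 (a point): Large grey ring mark on the carousel plate (84 mm across outside, flush), for one dosing cup. The point is the ring's centre on the plate's upper face, z up; it turns with the plate. Ring centres lie 85 mm from the plate's axis, 72 degrees apart; the two small rings are either side of the index knob.
- large2 (a point): Large grey ring mark on the carousel plate (84 mm across outside, flush), for one dosing cup. The point is the ring's centre on the plate's upper face, z up; it turns with the plate. Ring centres lie 85 mm from the plate's axis, 72 degrees apart; the two small rings are either side of the index knob.
- large3 (a point): Large grey ring mark on the carousel plate (84 mm across outside, flush), for one dosing cup. The point is the ring's centre on the plate's upper face, z up; it turns with the plate. Ring centres lie 85 mm from the plate's axis, 72 degrees apart; the two small rings are either side of the index knob.
- small1 (a point): Small grey ring mark on the carousel plate (70 mm across outside, flush), for one sample tin. The point is the ring's centre on the plate's upper face, z up; it turns with the plate. Ring centres lie 85 mm from the plate's axis, 72 degrees apart; the two small rings are either side of the index knob.
- small2 (a point): Small grey ring mark on the carousel plate (70 mm across outside, flush), for one sample tin. The point is the ring's centre on the plate's upper face, z up; it turns with the plate. Ring centres lie 85 mm from the plate's axis, 72 degrees apart; the two small rings are either side of the index knob.
- carousel (a joint): Angle of the carousel plate (white disc 320 mm across, upper face 30 mm above the bench), rad, counter-clockwise from above positive; 0 when its index knob is in line with the foot's pointer. Turns freely: under half a newton at the rim starts it, and it stays where it is left.
- index_knob (a point): Upright steel index knob on the plate near its rim, 14 mm across, 28 mm tall, 145 mm from the plate's axis; the point is half-way up it. At the right angle it is in line with the dark pointer that sticks out of the foot on the bench. The plate can be turned by it.
- carousel_foot: The carousel's fixed foot; origin on the plate's axis at bench height. Its dark pointer sticks out along its own -x and ends 194 mm from the axis.
- pedal (a joint): Angle of the dosing pedal, rad: 0 up (rest), 0.24 fully down on its stop. A spring pushes it back up; pressed at the pad it takes about 4.5 N to start and 11 N to reach the stop.
- pedal_pad (a point): Pressing point on top of the pedal's black rubber pad (60 by 66 mm), 90 mm from the hinge; x toward the hinge, y along it. Steel tread 112 by 76 mm on a grey base, hinged at its end away from the robot, free end toward the robot raised 0.24 rad at rest. From rest to stop the point goes down 21 mm.
- jar: Bystander: small glass jar, 52 mm across and 85 mm high, origin under its centre. To be left alone.
- bowl: Bystander: empty steel bowl, 100 mm across and 45 mm high, origin under its centre. To be left alone.

How it is judged:
By the outcome, as a careful person would: the job done as asked, in the order asked, and still so for the second after the job is handed in, with the robot touching nothing.
Of cup1, cup2, cup3 only 2 to 3 are there at a start; the rules pass over those that are not, and their reading is None.
Of tin1, tin2 only 1 to 2 are there at a start; the rules pass over those that are not, and their reading is None.
At some moment in a run one of tin1, tin2 may be knocked a few centimetres aside while the robot is not near it.
It also fails if it takes over 210 s, if anything falls off the work surface, if the arm or the gripper's body presses on something with over 40 N, if the wrist force passes 120 N, or if a joint passes its speed limit or range.

### The arm

A 6-joint arm with a two-finger parallel gripper is mounted at the origin on the work surface. World frame = base frame: x ahead of the robot, y to its left, z up, the work surface at z = 0. Lengths are in m, angles in rad, forces in N, time in s.
With the tool pointing down it reaches from about 0.25 to 0.775 m from the base axis. Payload 4 kg.
Tool frame: the origin (TCP) lies at the very end of the fingers, on their centre line; the grasp point (between the pads) lies hold_point_z behind it (hold_point_z is the distance from the TCP to the grasp point, in m); z points along the fingers, y is the direction in which the jaws open and shut (so a half turn about z gives the same grasp; the last joint's range is limited). The gripper opens to 94 mm and grips with 3 to 60 N. Pads are 16 mm wide; open, the fingers measure 119 mm over their backs; the gripper's body (75 mm by 177 mm) begins 78 mm behind the grasp point.
Start: joints at [-1.428, 0.087, 1.371, -0, 1.684, -0.103], TCP at [0.134, -0.533, 0.206] pointing down, gripper open.
Joint ranges: [-3.1, 3.1], [-0.76, 2.03], [0.27, 2.55], [-1.08, 4.22], [0.17, 2.65], [-2.57, 2.57]. Speed limits (rad/s): [2.79, 2.79, 3.14, 3.14, 3.14, 3.14].

### API

Orientations are given as [roll, pitch, yaw] about the fixed x, y, z axes, in that order (R = Rz(yaw) Ry(pitch) Rx(roll)).
In Python, from bench import * gives the robot as it stands.
- The arm moves only by the tool step_arm, never from a script. Its argument "increments" is text: rows parted by semicolons, each of 6 numbers parted by spaces: the shift along the tool's x, y, z in cm, then the turn, a rotation vector about the tool's x, y, z in rad. A call has 1 to 5 rows; each row shifts and turns the commanded pose from where the row before left it, along the tool's axes as they then stand; what a row does not reach is not made up. A row lasts 1/10 s, in which the tool goes at most 50 mm and 8.59 degrees, less where a joint would pass 70% of its speed; a pose out of reach is approached as far as the arm can. A call is refused whole if a number of a shift passes 5 or a number of a turn 0.15, either way. A call with a gripper value outside its range is refused whole. "claw" is the gripper's target within -1 to 1 (shut at 1, half-way at 0, fully open at -1), set as the call begins (left out, the last holds). The fingers move at their own pace and stop on an object; the grip force is fixed at half the most. Time passes only in rows, so rows that do not move let the fingers close. It gives the time, the measured TCP pose, the force and the opening at its end, in the units of the state.
- get_obs(): the state, without advancing time (a new reading comes with each control period).
- snapshot(name): name is "scene" or "top" or "wrist"; returns the picture (420x560x3 uint8, red, green, blue); there is no depth.
- calibration(name): a dict with "camera_matrix" (3x3 intrinsics, pixels), "eye" and "orientation" of the camera in the world; the wrist camera has in their place "tool_from_camera" (4x4, takes a point from camera to tool coordinates, whose origin is the TCP and whose axes are the flange's). Camera axes: x right, y up, looking along -z (the intrinsics and any distortion apply to the point x, -y, -z); pixel columns grow to the right and rows downward; lengths in m; the calibration is good to about 2 mm. The wrist camera is an equidistant fisheye: a pixel r from the principal point sees the ray r / f radians off the axis. A picture is of the moment at which its call begins: read the wrist's pose just before it. calibration takes no time and is no camera call.
- close_job(): hands the job in, once; it reports no verdict.
The state is a dict: "time": time; "joint_positions": joint angles; "qvel": joint speeds; "joint_torque": joint torques, N m; "tool_pos": TCP position; "ee_rot": TCP orientation; "wrist_force": force on the tool from outside, world axes, zero at the start; "wrist_torque": the same for the moment, N m; "width": finger opening in m.
Only numpy, scipy, OpenCV 4.12 (cv2) and the standard library are available. Lean on these libraries where they do the work, as an engineer would, in place of code of your own. Each camera call takes 0.05 s, during which the arm holds its last target. There are 200 camera calls.

## Working session

There is one attempt and no reset: what is moved stays moved. The work goes in short steps, Python scripts to look and compute and a tool call to move; the robot and the scene stay as the last step left them, time stands still between calls to the robot, and variables do not carry over. Pictures are saved under pics/ and viewed, about 12 in all and at most 16, crops included, and the job is handed in when it is done.

Besides the shell and the picture viewer there is one more tool, called in YAML: its name, and indented under it one key for each argument. step_arm: Moves the arm, as the interface text tells. Its arguments: {"type":"object","properties":{"increments":{"type":"string"},"claw":{"type":"number"}},"required":["increments"]}

```bash
mkdir -p pics; ls; python3 - <<'E'
from bench import *
import cv2
print(get_obs())
for n in("scene","top","wrist"):
    im=snapshot(n); cv2.imwrite(f"pics/{n}0.png",im[:,:,::-1]); print(n,calibration(n))
E
```

```text
pics
{'time': 0.0, 'joint_positions': array([-1.42809269e+00,  8.79475843e-02,  1.37226409e+00, -1.36052265e-05,
        1.68359650e+00, -1.03096565e-01]), 'qvel': array([ 0.00058762, -0.00138071,  0.00047908,  0.00026755,  0.00219718,
        0.00011716]), 'joint_torque': array([ 1.06167739e-03, -3.40173447e+01, -3.02430582e+01,  7.20244506e-02,
        3.29299795e-02, -1.73758367e-04]), 'tool_pos': array([ 0.13374608, -0.53291673,  0.20430325]), 'ee_rot': array([-3.13938750e+00, -2.14557769e-04,  2.45798444e-01]), 'wrist_force': array([ 0.09394858,  0.83518711, -0.09636385]), 'wrist_torque': array([-0.0261262 ,  0.00604663,  0.00148781]), 'width': 0.09400394573806438}
scene {'camera_matrix': array([[444.97003945,   0.        , 278.9801938 ],
       [  0.        , 444.97003945, 216.37754858],
       [  0.        ,   0.        ,   1.        ]]), 'eye': array([ 1.15861547, -0.304311  ,  1.23385856]), 'orientation': array([5.53895736e-01, 4.45566205e-04, 1.13700749e+00])}
top {'camera_matrix': array([[424.09687026,   0.        , 283.88673361],
       [  0.        , 424.09687026, 211.10665912],
       [  0.        ,   0.        ,   1.        ]]), 'eye': array([ 0.36265887, -0.0516122 ,  1.3311028 ]), 'orientation': array([ 0.16174073,  0.02293158, -1.55009693])}
wrist {'camera_matrix': array([[325.1922621 ,   0.        , 284.61929332],
       [  0.        , 325.1922621 , 209.34097649],
       [  0.        ,   0.        ,   1.        ]]), 'tool_from_camera': array([[ 9.70158309e-04,  9.72907493e-01,  2.31192707e-01,
         6.53563486e-02],
       [ 9.99999426e-01, -8.38687059e-04, -6.66945033e-04,
         8.05781877e-04],
       [-4.54977488e-04,  2.31193222e-01, -9.72907749e-01,
        -1.78709598e-01],
       [ 0.00000000e+00,  0.00000000e+00,  0.00000000e+00,
         1.00000000e+00]])}
```

```bash
python3 - <<'E'
import cv2,bench
print([n for n in dir(bench) if n[0]!='_'], getattr(bench,'hold_point_z',None))
for n in("scene","top"):
    cv2.imwrite(f"pics/{n}0b.png",cv2.resize(cv2.imread(f"pics/{n}0.png"),(800,600),interpolation=cv2.INTER_CUBIC))
E
```

```text
['IKError', 'calibration', 'close_job', 'get_obs', 'hold_point_z', 'snapshot'] 0.0188
```

View pics/top0.png

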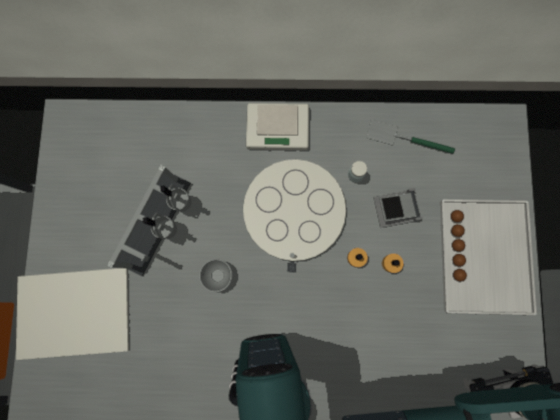

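View pics/scene0.png

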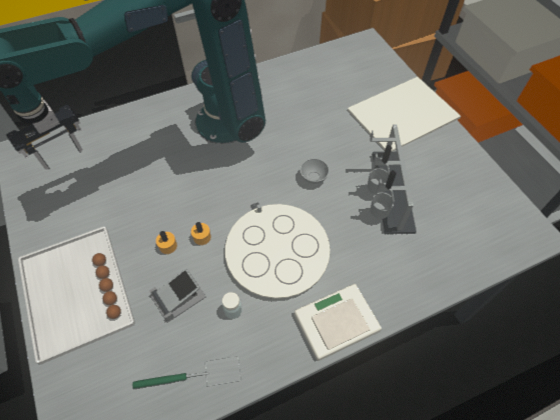

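```bash
python3 - <<'E'
import cv2,numpy as np
t=cv2.imread("pics/top0.png");s=cv2.imread("pics/scene0.png")
def crop(i,x,y,w,h,k):
    c=cv2.resize(i[y:y+h,x:x+w],None,fx=k,fy=k,interpolation=cv2.INTER_CUBIC)
    for u in range((x//20+1)*20,x+w,20):
        cv2.line(c,((u-x)*k,0),((u-x)*k,6),(0,255,255),1);cv2.putText(c,str(u),((u-x)*k-10,16),0,.35,(0,255,255),1)
    for v in range((y//20+1)*20,y+h,20):
        cv2.line(c,(0,(v-y)*k),(6,(v-y)*k),(0,255,255),1);cv2.putText(c,str(v),(8,(v-y)*k+4),0,.35,(0,255,255),1)
    return c
a=crop(t,105,155,110,150,4);b=crop(s,340,115,90,150,4)
a=cv2.convertScaleAbs(a,alpha=1.6,beta=10);b=cv2.convertScaleAbs(b,alpha=1.6,beta=10)
cv2.imwrite("pics/rack.png",np.hstack([a[:600],b[:600]])[:600,:800])
cv2.imwrite("pics/plate.png",crop(t,235,150,195,150,4))
E
```

```text
(no output)
```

View pics/rack.png

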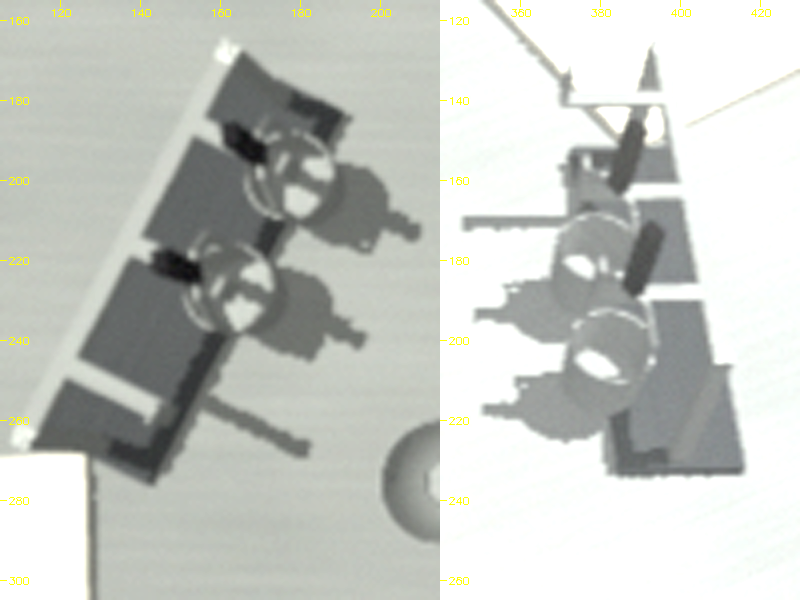

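View pics/plate.png

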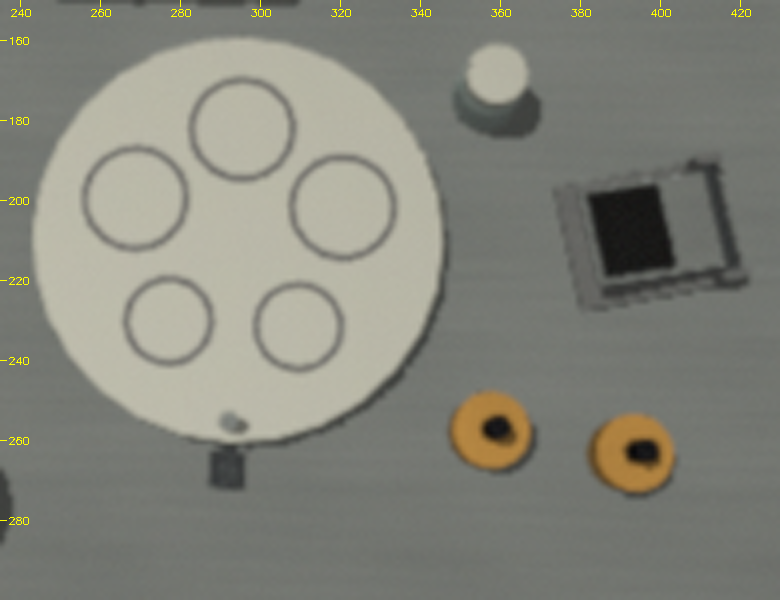

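```bash
cat > h.py <<'E'
import numpy as np, cv2
from scipy.spatial.transform import Rotation as Ro
from scipy.optimize import least_squares
from bench import *
def R(e): return Ro.from_euler('xyz',e).as_matrix()
CAL={n:calibration(n) for n in("scene","top")}
def ray(n,uv):
    c=CAL[n];K=c["camera_matrix"];d=np.array([(uv[0]-K[0,2])/K[0,0],-(uv[1]-K[1,2])/K[1,1],-1])
    return c["eye"],R(c["orientation"])@d
def onz(n,uv,z):
    e,d=ray(n,uv); return e+d*(z-e[2])/d[2]
def proj(n,p):
    c=CAL[n];K=c["camera_matrix"];q=R(c["orientation"]).T@(np.asarray(p)-c["eye"])
    return np.array([K[0,2]-K[0,0]*q[0]/q[2],K[1,2]+K[1,1]*q[1]/q[2]])
def wray(uv,o):
    c=calibration("wrist");K=c["camera_matrix"];T=c["tool_from_camera"]
    d=np.array([uv[0]-K[0,2],uv[1]-K[1,2]])/K[0,0];r=np.hypot(*d);s=np.sin(r)/max(r,1e-9)
    v=np.array([d[0]*s,-d[1]*s,-np.cos(r)]);Rt=R(o["ee_rot"])
    return o["tool_pos"]+Rt@T[:3,3],Rt@T[:3,:3]@v
def wonz(uv,o,z):
    e,d=wray(uv,o);return e+d*(z-e[2])/d[2]
def to(x,y,z,yaw=None):
    "print the tool-frame shift (cm) and turn to a tool-down target"
    o=get_obs();Rc=R(o["ee_rot"]);psi=o["ee_rot"][2]
    Rt=Ro.from_euler('xyz',[np.pi,0,psi if yaw is None else yaw]).as_matrix()
    d=np.array([x,y,z])-o["tool_pos"]
    print("pos",o["tool_pos"].round(4),"yaw %.3f"%psi,"world d(cm)",(d*100).round(2),"| turn first:",Ro.from_matrix(Rc.T@Rt).as_rotvec().round(3),"then shift cm",(Rt.T@d*100).round(2),"| shift w/o turn",(Rc.T@d*100).round(2),"t %.1f"%o["time"],"F",o["wrist_force"].round(1),"w %.4f"%o["width"])
E
python3 - <<'E'
from h import *
np.set_printoptions(precision=4,suppress=True)
L=[(295.5,182),(268.5,199.5),(320.5,201.5)];S=[(277,230),(309.5,231.5)]
for q in L+S: print("ring",onz("top",q,.03))
P=np.array([onz("top",q,.03)[:2] for q in L+S])
def f(p):
    # p: cx,cy,ang ; small at pi+ang±36deg, rest by 72
    a=p[2]+np.pi
    th=np.array([a+np.pi,a+np.pi+np.radians(72),a+np.pi-np.radians(72),a-np.radians(36),a+np.radians(36)])
    return np.r_[P[:,0]-p[0]-.085*np.cos(th),P[:,1]-p[1]-.085*np.sin(th)]
for a0 in (0,.2,-.2):
    r=least_squares(f,[P[:,0].mean(),P[:,1].mean(),a0]);print("plate fit",r.x,r.cost,r.fun*1000)
c=r.x[:2]
for n,q,z in [("knobtop",(292.5,254.5),.058),("knobbase",(293.5,256.5),.03),("ptr end L",(287.3,272),.01),("ptr end R",(296.2,272),.01),("tin1",(358,256.5),.044),("tin2",(394,262.5),.044),("tin1k",(359.3,257.0),.084),("jar",(359.5,168),.085),("bowl",(217,277),.045)]:
    p=onz("top",q,z);print(n,p,"angle from c",np.arctan2(*(c-p[:2])[::-1]))
for nm,o in {"A":{"top":[(178,199),(162,187),(171,195)],"scene":[(382.5,204),(394,171),(389,188)]},"B":{"top":[(162,228),(145,218.5),(154,224)],"scene":[(378.5,176),(389,146),(384,162)]}}.items():
    g=lambda p:np.concatenate([proj(n,[p[0],p[1],p[2]+h])-o[n][i] for n in o for i,h in enumerate((.055,.201,.129))])
    r=least_squares(g,[.5,.35,.1]);print("cup",nm,r.x,r.fun.round(1))
zc=.3
for z in (.25,.3):
    a,b=onz("top",(161.5,165),z),onz("top",(112,263),z);d=b-a;print("crossbar",a,b,np.arctan2(d[1],d[0]))
    print("arm C",onz("top",(125,245),z)-onz("top",(143,254),z), "ends",onz("top",(125,245),z),onz("top",(145,255),z))
for uv in [(387,207),(391,207)]: pass
for n,q in {"padc":(395.5,207.5),"far L":(383,199),"far":(397.5,196.5),"near":(387,219),"n2":(403.5,216.5)}.items(): print(n,onz("top",q,.04))
E
```

```text
ring [ 0.6676 -0.052   0.03  ]
ring [0.6103 0.0315 0.03  ]
ring [ 0.6066 -0.1308  0.03  ]
ring [0.5149 0.0027 0.03  ]
ring [ 0.512  -0.0976  0.03  ]
plate fit [ 0.5823 -0.0492 -0.0259] 5.139698852902407e-07 [ 0.3676 -0.3473  0.1383  0.0513 -0.21   -0.5181  0.5969 -0.0643  0.1893
 -0.2039]
plate fit [ 0.5823 -0.0492 -0.0259] 5.139698843331e-07 [ 0.3676 -0.3473  0.1384  0.0513 -0.21   -0.5181  0.5969 -0.0643  0.1893
 -0.2039]
plate fit [ 0.5823 -0.0492 -0.0259] 5.139698843309217e-07 [ 0.3676 -0.3473  0.1384  0.0513 -0.21   -0.5181  0.5969 -0.0643  0.1893
 -0.2039]
knobtop [ 0.4387 -0.0466  0.058 ] angle from c -0.018400638759590693
knobbase [ 0.4344 -0.0497  0.03  ] angle from c 0.002756981521574587
ptr end L [ 0.3875 -0.0313  0.01  ] angle from c -0.09177645096132837
ptr end R [ 0.3881 -0.0588  0.01  ] angle from c 0.04892403247876315
tin1 [ 0.4374 -0.2438  0.044 ] angle from c 0.9306819021902065
tin2 [ 0.4216 -0.3512  0.044 ] angle from c 1.0816580986072355
tin1k [ 0.4337 -0.2416  0.084 ] angle from c 0.9130432244110004
jar [ 0.7009 -0.2441  0.085 ] angle from c 2.117691286197063
bowl [0.3677 0.1793 0.045 ] angle from c -0.8168872437041136
cup A [0.5998 0.3062 0.0285] [-1.6 -0.9 -0.5  0.7 -1.7 -1.9 -0.5 -2.  -1.8  2.4 -2.1  0.2]
cup B [0.5125 0.3449 0.0329] [-0.8 -1.5 -0.9  1.  -0.9 -0.8 -0.3  0.4 -1.4  0.4 -1.3 -0.1]
crossbar [0.6567 0.3036 0.25  ] [0.3967 0.4136 0.25  ] 2.741413644927062
arm C [0.0221 0.0484 0.    ] ends [0.4433 0.3838 0.25  ] [0.4187 0.33   0.25  ]
crossbar [0.6431 0.2871 0.3   ] [0.3951 0.392  0.3   ] 2.741413644927062
arm C [0.0211 0.0461 0.    ] ends [0.4396 0.3636 0.3   ] [0.4161 0.3124 0.3   ]
padc [ 0.5898 -0.3602  0.04  ]
far L [ 0.6157 -0.3225  0.04  ]
far [ 0.6243 -0.3671  0.04  ]
near [ 0.5536 -0.3336  0.04  ]
n2 [ 0.5622 -0.3839  0.04  ]
```

step_arm:
  increments: "3.64 -2.07 0 0 0 0;3.64 -2.07 0 0 0 0;3.64 -2.07 0 0 0 0;3.64 -2.07 0 0 0 0;3.64 -2.07 0 0 0 0"

```text
time: 0.65
tool_pos: [0.286, -0.3874, 0.2051]
ee_rot: [-3.141, 0.0, 0.245]
wrist_force: [1.3, 0.2, 0.1]
width: 0.0939
```

step_arm:
  increments: "3.64 -2.07 0 0 0 0;3.64 -2.07 0 0 0 0;3.64 -2.07 0 0 0 0;3.64 -2.07 0 0 0 0;3.64 -2.07 0 0 0 0"

```text
time: 1.15
tool_pos: [0.4374, -0.2426, 0.2052]
ee_rot: [-3.142, 0.0, 0.246]
wrist_force: [0.0, -0.8, 0.1]
width: 0.0939
```

```bash
python3 - <<'E'
from h import *
o=get_obs();im=snapshot("wrist");cv2.imwrite("pics/w1.png",im[:,:,::-1])
to(.437,-.2438,.2)
# brass blobs -> lid centre at z=.044
hsv=cv2.cvtColor(im,cv2.COLOR_RGB2HSV)
m=cv2.inRange(hsv,(8,120,60),(30,255,255));m=cv2.morphologyEx(m,cv2.MORPH_CLOSE,np.ones((15,15)))
n,_,st,ce=cv2.connectedComponentsWithStats(m)
for s,c in zip(st[1:],ce[1:]):
    if s[4]>300: print(s,c,wonz(c,o,.04))
E
```

```text
pos [ 0.4413 -0.238   0.205 ] yaw 0.252 world d(cm) [-0.43 -0.58 -0.5 ] | turn first: [-0.004 -0.005  0.   ] then shift cm [-0.56  0.46  0.5 ] | shift w/o turn [-0.56  0.46  0.5 ] t 1.2 F [ 1.6  1.8 -0.1] w 0.0940
[ 486  144   53  115 2217] [513.68741543 202.06405052] [ 0.50412797 -0.53487921  0.04      ]
[ 257  168   53   55 2011] [282.78816509 194.84336151] [ 0.4367786  -0.24176519  0.04      ]
[ 343  202   53   53 1625] [366.14215385 223.87938462] [ 0.4277966  -0.34052826  0.04      ]
[ 89 277  29  55 765] [100.67973856 303.62745098] [ 0.23121927 -0.03547986  0.04      ]
[ 258  277  278   93 2622] [430.60450038 338.79366895] [ 0.29191012 -0.48957667  0.04      ]
```

View pics/w1.png

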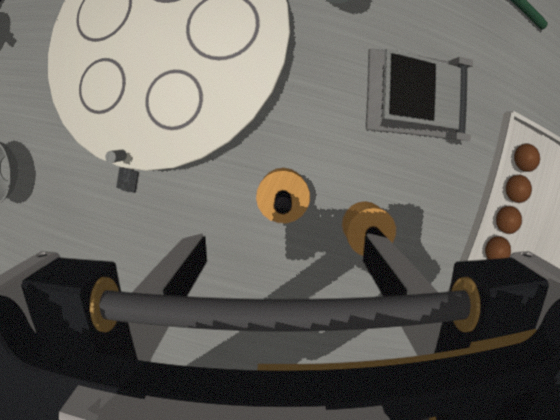

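step_arm:
  increments: "-0.4 0.4 5 0 0 0;0 0 2 0 0 0;0 0 0 0 0 0;0 0 0 0 0 0;0 0 0 0 0 0"

```text
time: 1.7
tool_pos: [0.4345, -0.2499, 0.1378]
ee_rot: [3.139, -0.002, 0.245]
wrist_force: [0.5, 0.5, 0.2]
width: 0.0941
```

```bash
cat >> h.py <<'E'
def tins():
    o=get_obs();im=snapshot("wrist");hsv=cv2.cvtColor(im,cv2.COLOR_RGB2HSV)
    m=cv2.inRange(hsv,(8,120,60),(30,255,255));m=cv2.morphologyEx(m,cv2.MORPH_CLOSE,np.ones((21,21)))
    n,_,st,ce=cv2.connectedComponentsWithStats(m)
    for s,c in zip(st[1:],ce[1:]):
        if s[4]>1200 and s[2]<130 and s[3]<130: print(s,c,wonz(c,o,.042),"bbox ctr",wonz(s[:2]+s[2:4]/2-.5,o,.042))
    return im
E
python3 - <<'E'
from h import *
im=tins();cv2.imwrite("pics/w2.png",im[:,:,::-1])
to(.437,-.243,.0515)
E
```

```text
[ 522  144   38  107 2236] [545.74060823 203.25715564] [ 0.51280881 -0.53224291  0.042     ] bbox ctr [ 0.51692576 -0.52013199  0.042     ]
[ 242  171   66   68 3410] [275.00234604 205.19648094] [ 0.43666861 -0.24204501  0.042     ] bbox ctr [ 0.43716246 -0.24147669  0.042     ]
[ 347  212   65   65 1872] [375.91666667 235.23771368] [ 0.43183465 -0.33767193  0.042     ] bbox ctr [ 0.42444826 -0.3433596   0.042     ]
pos [ 0.4346 -0.2499  0.138 ] yaw 0.245 world d(cm) [ 0.24  0.69 -8.65] | turn first: [ 0.003 -0.003 -0.   ] then shift cm [ 0.41 -0.61  8.65] | shift w/o turn [ 0.38 -0.64  8.65] t 1.8 F [ 0.4 -0.6 -0.4] w 0.0940
```

View pics/w2.png

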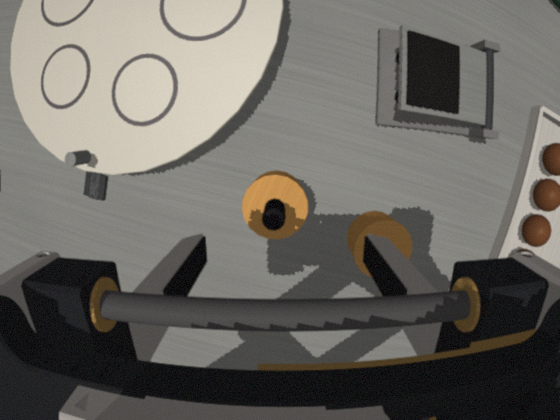

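step_arm:
  increments: "0.45 -0.65 0 0 0 0;0 0 3 0 0 0;0 0 3 0 0 0;0 0 2.6 0 0 0;0 0 0 0 0 0"

```text
time: 2.25
tool_pos: [0.4343, -0.2396, 0.0466]
ee_rot: [-3.136, 0.005, 0.246]
wrist_force: [-0.5, 0.7, 0.7]
width: 0.0943
```

step_arm:
  increments: "0 0 0 0 0 0;0 0 0 0 0 0;0 0 0 0 0 0;0 0 0 0 0 0;0 0 0 0 0 0"
  claw: 1

```text
time: 2.75
tool_pos: [0.4368, -0.2419, 0.0506]
ee_rot: [3.14, -0.001, 0.246]
wrist_force: [0.3, -0.1, -0.8]
width: 0.0572
```

step_arm:
  increments: "0 0 0 0 0 0;0 0 0 0 0 0;0 0 -3 0 0 0;0 0 -4 0 0 0;0 0 0 0 0 0"

```text
time: 3.25
tool_pos: [0.4396, -0.2438, 0.126]
ee_rot: [3.133, -0.008, 0.246]
wrist_force: [-0.6, -0.2, 0.3]
width: 0.0173
```

```bash
python3 - <<'E'
from h import *
to(.5123,-.0974,.121)
E
```

```text
pos [ 0.4396 -0.2438  0.126 ] yaw 0.246 world d(cm) [ 7.27 14.64 -0.5 ] | turn first: [ 0.009 -0.008 -0.   ] then shift cm [ 10.62 -12.43   0.5 ] | shift w/o turn [ 10.61 -12.43   0.47] t 3.2 F [-0.6 -0.2  0.3] w 0.0173
```

step_arm:
  increments: "0 0 0 0 0 0;0 0 0 0 0 0"

```text
time: 3.45
tool_pos: [0.4357, -0.2411, 0.1185]
ee_rot: [-3.14, 0.002, 0.246]
wrist_force: [0.7, 0.7, 0.6]
width: 0.0021
```

step_arm:
  increments: "0 0 -2 0 0 0;0 0 0 0 0 0;0 0 0 0 0 0;0 0 0 0 0 0;0 0 0 0 0 0"
  claw: 0

```text
time: 3.95
tool_pos: [0.4359, -0.2412, 0.1385]
ee_rot: [-3.14, 0.002, 0.246]
wrist_force: [0.5, -0.5, -0.2]
width: 0.0387
```

```bash
python3 - <<'E'
from h import *
tins();to(.437,-.242,.0515)
E
```

```text
[ 527  148   33  100 1930] [547.91865285 207.90310881] [ 0.50990903 -0.52878195  0.042     ] bbox ctr [ 0.51851211 -0.514831    0.042     ]
[ 253  174   65   68 3386] [284.58357944 208.2285883 ] [ 0.43683266 -0.24175669  0.042     ] bbox ctr [ 0.43755164 -0.24194863  0.042     ]
pos [ 0.436  -0.2413  0.1387] yaw 0.246 world d(cm) [ 0.1  -0.07 -8.72] | turn first: [-0.001  0.001 -0.   ] then shift cm [0.08 0.1  8.72] | shift w/o turn [0.09 0.11 8.72] t 4.0 F [-0.1 -1.   0.2] w 0.0424
```

Tin1 is unmoved; retry with more closing time.

step_arm:
  increments: "0.1 0 3 0 0 0;0 0 3 0 0 0;0 0 2.7 0 0 0;0 0 0 0 0 0;0 0 0 0 0 0"

```text
time: 4.5
tool_pos: [0.4371, -0.2412, 0.0527]
ee_rot: [-3.141, 0.001, 0.246]
wrist_force: [-0.2, 0.4, 0.4]
width: 0.0472
```

step_arm:
  increments: "0 0 0 0 0 0;0 0 0 0 0 0;0 0 0 0 0 0;0 0 0 0 0 0;0 0 0 0 0 0"
  claw: 1

```text
time: 5.0
tool_pos: [0.4377, -0.2413, 0.0535]
ee_rot: [3.141, -0.001, 0.246]
wrist_force: [0.3, 1.3, 2.4]
width: 0.0173
```

step_arm:
  increments: "0 0 0 0 0 0;0 0 0 0 0 0;0 0 0 0 0 0"

```text
time: 5.3
tool_pos: [0.4377, -0.2414, 0.0535]
ee_rot: [3.141, -0.001, 0.246]
wrist_force: [-0.2, 1.9, 4.7]
width: 0.0175
```

```bash
python3 - <<'E'
from h import *
to(.437,-.242,.0515)
E
```

```text
pos [ 0.4377 -0.2414  0.0535] yaw 0.246 world d(cm) [-0.07 -0.06 -0.2 ] | turn first: [ 0.001 -0.001 -0.   ] then shift cm [-0.09  0.04  0.2 ] | shift w/o turn [-0.09  0.04  0.2 ] t 5.3 F [-0.2  1.9  4.7] w 0.0175
```

step_arm:
  increments: "0 0 -2 0 0 0;0 0 -4 0 0 0;0 0 -1.5 0 0 0;1.8 -2 0 0 0 0;2.2 -2.5 0 0 0 0"

```text
time: 5.8
tool_pos: [0.4652, -0.1886, 0.1276]
ee_rot: [3.141, 0.0, 0.243]
wrist_force: [-0.2, -0.2, -1.8]
width: 0.0176
```

step_arm:
  increments: "2.7 -3.05 0 0 0 0;2.2 -2.5 0 0 0 0;1.8 -2.1 0 0 0 0;0 0 0 0 0 0;0 0 0 0 0 0"

```text
time: 6.3
tool_pos: [0.511, -0.0972, 0.1265]
ee_rot: [-3.141, 0.002, 0.247]
wrist_force: [-0.0, -0.1, -3.2]
width: 0.0176
```

```bash
python3 - <<'E'
from h import *
to(.5123,-.0974,.0845)
E
```

```text
pos [ 0.511  -0.0972  0.1265] yaw 0.247 world d(cm) [ 0.13 -0.02 -4.2 ] | turn first: [-0.     0.002 -0.   ] then shift cm [0.12 0.05 4.2 ] | shift w/o turn [0.13 0.05 4.2 ] t 6.3 F [-0.  -0.1 -3.2] w 0.0176
```

step_arm:
  increments: "0.12 0 2 0 0 0;0 0 1.5 0 0 0;0 0 0.6 0 0 0;0 0 0 0 0 0;0 0 0 0 0 0"

```text
time: 6.8
tool_pos: [0.5128, -0.0979, 0.0872]
ee_rot: [3.141, -0.0, 0.245]
wrist_force: [-0.1, 0.2, -0.9]
width: 0.0174
```

step_arm:
  increments: "0 0 0.1 0 0 0;0 0 0 0 0 0;0 0 0 0 0 0"

```text
time: 7.1
tool_pos: [0.5131, -0.0972, 0.0864]
ee_rot: [3.141, -0.001, 0.246]
wrist_force: [-0.3, 0.7, -2.1]
width: 0.0173
```

step_arm:
  increments: "0 0 0.15 0 0 0;0 0 0.1 0 0 0;0 0 0 0 0 0;0 0 0 0 0 0"

```text
time: 7.5
tool_pos: [0.5129, -0.0971, 0.0835]
ee_rot: [3.141, -0.0, 0.246]
wrist_force: [-0.4, 0.4, -1.2]
width: 0.0172
```

step_arm:
  increments: "0 0 0 0 0 0;0 0 0 0 0 0;0 0 0 0 0 0;0 0 0 0 0 0;0 0 0 0 0 0"
  claw: -0.2

```text
time: 8.0
tool_pos: [0.5128, -0.0972, 0.0833]
ee_rot: [3.141, -0.0, 0.246]
wrist_force: [0.5, 0.1, 0.8]
width: 0.0536
```

step_arm:
  increments: "0 0 -3 0 0 0;0 0 -4 0 0 0;0 0 -3 0 0 0;0 0 -2 0 0 0;0 0 0 0 0 0"

```text
time: 8.5
tool_pos: [0.5147, -0.0977, 0.2073]
ee_rot: [3.137, -0.007, 0.246]
wrist_force: [-0.5, -0.4, 0.4]
width: 0.0569
```

```bash
python3 - <<'E'
from h import *
im=tins();cv2.imwrite("pics/w3.png",im[:,:,::-1])
to(.424,-.345,.205)
E
```

```text
[ 254  174   58   59 2595] [282.81695568 203.79421965] [ 0.50577465 -0.09970462  0.042     ] bbox ctr [ 0.50654373 -0.09915819  0.042     ]
pos [ 0.5136 -0.0974  0.2047] yaw 0.246 world d(cm) [ -8.96 -24.76   0.03] | turn first: [ 0.002 -0.003 -0.   ] then shift cm [-14.72  21.84  -0.03] | shift w/o turn [-14.72  21.84  -0.03] t 8.6 F [ 0.3  0.4 -0.7] w 0.0564
```

View pics/w3.png

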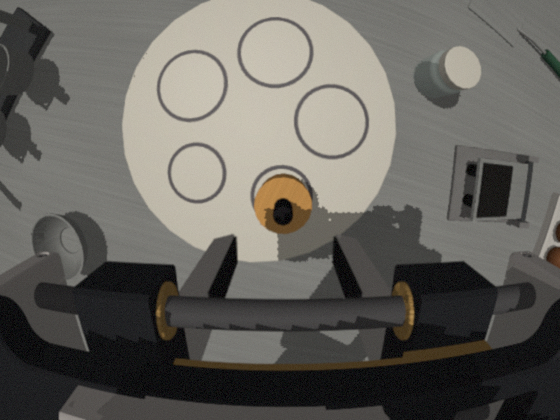

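step_arm:
  increments: "-2.4 3.6 0 0 0 0;-2.4 3.6 0 0 0 0;-2.4 3.6 0 0 0 0;-2.4 3.6 0 0 0 0;-2.4 3.6 0 0 0 0"

```text
time: 9.05
tool_pos: [0.4386, -0.3017, 0.2007]
ee_rot: [-3.138, 0.002, 0.246]
wrist_force: [0.3, 0.7, -0.6]
width: 0.0564
```

step_arm:
  increments: "-2.4 3.6 2 0 0 0;0 0 2 0 0 0;0 0 2 0 0 0;0 0 0 0 0 0;0 0 0 0 0 0"

```text
time: 9.55
tool_pos: [0.425, -0.3409, 0.1417]
ee_rot: [-3.139, 0.002, 0.246]
wrist_force: [0.4, 0.0, 0.4]
width: 0.0565
```

```bash
python3 - <<'E'
from h import *
tins();to(.424,-.345,.0535)
t=snapshot("top");cv2.imwrite("pics/t1.png",t[:,:,::-1])
E
```

```text
[  30   37   66   60 3041] [62.45248274 68.66063795] [ 0.51066837 -0.08937442  0.042     ] bbox ctr [ 0.51289526 -0.08874299  0.042     ]
[ 260  179   64   68 3310] [291.49093656 213.05166163] [ 0.42243947 -0.34855404  0.042     ] bbox ctr [ 0.42292733 -0.34843671  0.042     ]
pos [ 0.4256 -0.3414  0.143 ] yaw 0.246 world d(cm) [-0.16 -0.36 -8.95] | turn first: [-0.001  0.    -0.   ] then shift cm [-0.25  0.31  8.95] | shift w/o turn [-0.24  0.32  8.95] t 9.6 F [ 0.6 -0.3 -0.1] w 0.0564
```

step_arm:
  increments: "-0.44 0.62 1 0 0 0;0 0 3 0 0 0;0 0 3 0 0 0;0 0 1.9 0 0 0;0 0 0 0 0 0"

```text
time: 10.15
tool_pos: [0.4211, -0.3473, 0.0509]
ee_rot: [-3.136, 0.004, 0.246]
wrist_force: [-0.2, 0.2, -0.6]
width: 0.0568
```

step_arm:
  increments: "0 0 0 0 0 0;0 0 0 0 0 0;0 0 0 0 0 0;0 0 0 0 0 0;0 0 0 0 0 0"
  claw: 1

```text
time: 10.65
tool_pos: [0.4232, -0.349, 0.0551]
ee_rot: [3.141, -0.001, 0.246]
wrist_force: [-0.7, 2.1, 0.3]
width: 0.0199
```

step_arm:
  increments: "0 0 0 0 0 0;0 0 0 0 0 0;0 0 0 0 0 0;0 0 0 0 0 0"

```text
time: 11.05
tool_pos: [0.4231, -0.3488, 0.0547]
ee_rot: [3.141, -0.0, 0.246]
wrist_force: [-1.0, 0.5, 3.4]
width: 0.0173
```

```bash
python3 - <<'E'
from h import *
to(.5149,.0025,.13)
E
```

```text
pos [ 0.4231 -0.3488  0.0547] yaw 0.246 world d(cm) [ 9.18 35.13  7.53] | turn first: [ 0. -0. -0.] then shift cm [ 17.46 -31.84  -7.53] | shift w/o turn [ 17.46 -31.83  -7.53] t 11.1 F [-1.   0.5  3.4] w 0.0173
```

step_arm:
  increments: "0 0 -2 0 0 0;0 0 -4 0 0 0;0 0 -4 0 0 0;0 0 -4 0 0 0;1.5 -3 -0.5 0 0 0"

```text
time: 11.55
tool_pos: [0.4315, -0.3204, 0.2049]
ee_rot: [3.131, -0.005, 0.241]
wrist_force: [0.3, 0.6, -0.5]
width: 0.0173
```

step_arm:
  increments: "2.2 -3.8 0 0 0 0;2.2 -4 0 0 0 0;2.2 -4 0 0 0 0;2.2 -4 0 0 0 0;2.2 -4 0 0 0 0"

```text
time: 12.05
tool_pos: [0.4886, -0.0956, 0.1984]
ee_rot: [-3.142, 0.001, 0.245]
wrist_force: [1.8, -0.1, -2.6]
width: 0.0175
```

step_arm:
  increments: "2.2 -4 0 0 0 0;1.8 -3 0 0 0 0;0.96 -2.04 0 0 0 0;0 0 0 0 0 0;0 0 0 0 0 0"

```text
time: 12.55
tool_pos: [0.5145, 0.0024, 0.1984]
ee_rot: [3.141, 0.002, 0.247]
wrist_force: [-0.1, -0.2, -1.6]
width: 0.0174
```

```bash
python3 - <<'E'
from h import *
to(.5149,.0025,.0850)
E
```

```text
pos [0.5145 0.0024 0.1984] yaw 0.247 world d(cm) [ 4.000e-02  1.000e-02 -1.134e+01] | turn first: [0.001 0.002 0.   ] then shift cm [ 0.04  0.   11.34] | shift w/o turn [ 0.06 -0.   11.34] t 12.6 F [-0.1 -0.2 -1.6] w 0.0174
```

step_arm:
  increments: "0 0 3 0 0 0;0 0 3 0 0 0;0 0 3 0 0 0;0 0 1.5 0 0 0;0 0 0.8 0 0 0"

```text
time: 13.05
tool_pos: [0.5129, 0.0014, 0.0844]
ee_rot: [-3.14, 0.005, 0.244]
wrist_force: [-10.8, 3.9, 27.0]
width: 0.0173
```

step_arm:
  increments: "0 0 0 0 0 0;0 0 0 0 0 0;0 0 0 0 0 0"

```text
time: 13.35
tool_pos: [0.5154, 0.0019, 0.0871]
ee_rot: [3.141, -0.002, 0.245]
wrist_force: [-0.4, 0.1, -2.1]
width: 0.0172
```

step_arm:
  increments: "0 0 0.1 0 0 0;0 0 0.1 0 0 0;0 0 0 0 0 0;0 0 0 0 0 0"

```text
time: 13.75
tool_pos: [0.5149, 0.0025, 0.0844]
ee_rot: [3.141, -0.0, 0.246]
wrist_force: [0.8, 0.3, -1.1]
width: 0.0178
```

step_arm:
  increments: "0 0 0 0 0 0;0 0 0 0 0 0;0 0 0 0 0 0;0 0 0 0 0 0;0 0 0 0 0 0"
  claw: -0.2

```text
time: 14.25
tool_pos: [0.5149, 0.0025, 0.0844]
ee_rot: [3.141, -0.0, 0.246]
wrist_force: [-0.4, 0.3, -0.7]
width: 0.0535
```

step_arm:
  increments: "0 0 -3 0 0 0;0 0 -5 0 0 0;0 0 -5 0 0 0;0 0 -5 0 0 0;0 0 -5 0 0 0"

```text
time: 14.75
tool_pos: [0.5144, 0.0026, 0.3164]
ee_rot: [3.141, -0.0, 0.246]
wrist_force: [-0.1, 0.3, 0.7]
width: 0.0563
```

```bash
python3 - <<'E'
from h import *
to(.44,.25,.32,1.164)
E
```

```text
pos [0.5144 0.0026 0.3164] yaw 0.246 world d(cm) [-7.44 24.74  0.36] | turn first: [ 0.    -0.    -0.918] then shift cm [ 19.78 -16.62  -0.36] | shift w/o turn [ -1.19 -25.81  -0.36] t 14.8 F [-0.1  0.3  0.7] w 0.0563
```

step_arm:
  increments: "0 0 0 0 0 -0.131;0 0 0 0 0 -0.131;0 0 0 0 0 -0.131;0 0 0 0 0 -0.131;0 0 0 0 0 -0.131"

```text
time: 15.25
tool_pos: [0.5148, 0.0025, 0.3143]
ee_rot: [3.141, 0.0, 0.906]
wrist_force: [0.1, 0.5, 0.3]
width: 0.0561
```

step_arm:
  increments: "0 0 0 0 0 -0.131;0 0 0 0 0 -0.131;4.6 -1.7 -0.3 0 0 0;4.6 -1.7 -0.3 0 0 0;4.6 -1.7 -0.3 0 0 0"

```text
time: 15.75
tool_pos: [0.5227, 0.1506, 0.3235]
ee_rot: [3.141, -0.0, 1.161]
wrist_force: [0.4, -0.0, -0.1]
width: 0.0564
```

step_arm:
  increments: "4.6 -1.7 0 0 0 0;4.6 -1.7 0 0 0 0;0 0 0 0 0 0;0 0 0 0 0 0;0 0 0 0 0 0"

```text
time: 16.25
tool_pos: [0.5281, 0.2465, 0.3234]
ee_rot: [3.141, 0.001, 1.162]
wrist_force: [-0.8, -0.2, -1.0]
width: 0.0565
```

```bash
python3 - <<'E'
from h import *
o=get_obs();im=snapshot("wrist");cv2.imwrite("pics/w4.png",cv2.convertScaleAbs(cv2.resize(im[:,:,::-1],(800,600),interpolation=cv2.INTER_CUBIC),alpha=1.5,beta=15))
np.save("o4.npy",o,allow_pickle=True)
to(.512,.345,.24,1.164)
t=snapshot("top");cv2.imwrite("pics/t2.png",t[:,:,::-1])
E
```

```text
pos [0.5282 0.2461 0.3236] yaw 1.161 world d(cm) [-1.62  9.89 -8.36] | turn first: [ 0.001  0.    -0.003] then shift cm [ 8.44 -5.4   8.36] | shift w/o turn [ 8.43 -5.43  8.35] t 16.3 F [ 0.  -0.1 -0.3] w 0.0568
```

View pics/w4.png

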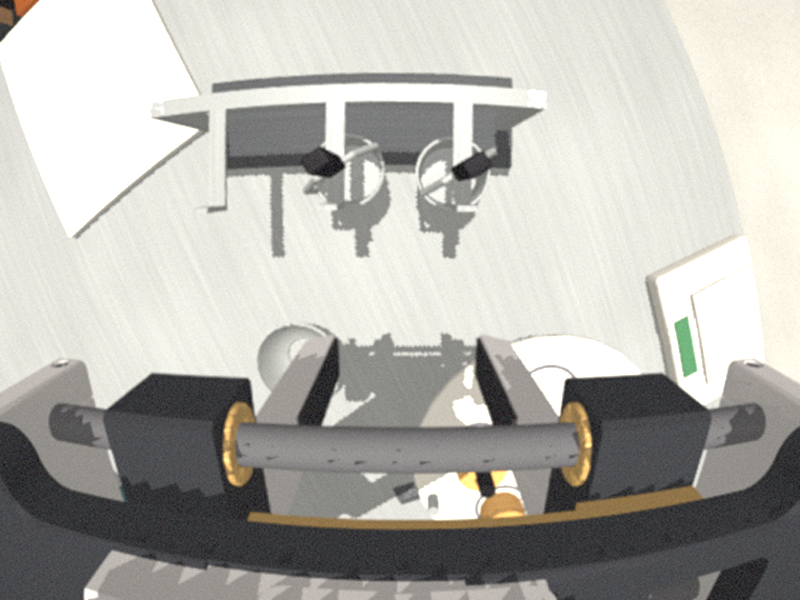

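step_arm:
  increments: "4.2 -0.3 0 0 0 0;4.2 -0.3 0.8 0 0 0;0 0 0 0 0 0;0 0 0 0 0 0;0 0 0 0 0 0"

```text
time: 16.85
tool_pos: [0.556, 0.3253, 0.3163]
ee_rot: [3.141, -0.0, 1.161]
wrist_force: [-0.7, 0.5, 0.2]
width: 0.0564
```

```bash
python3 - <<'E'
from h import *
o=get_obs();im=snapshot("wrist");cv2.imwrite("pics/w5raw.png",im[:,:,::-1]);np.save("o5.npy",o,allow_pickle=True);print(o["tool_pos"],o["ee_rot"])
c=im[110:280,150:420,::-1]
c=cv2.convertScaleAbs(cv2.resize(c,(800,504),interpolation=cv2.INTER_CUBIC),alpha=1.4,beta=15)
k=800/270
for u in range(160,420,20): cv2.putText(c,str(u),(int((u-150)*k)-10,10),0,.35,(0,0,255),1);cv2.line(c,(int((u-150)*k),12),(int((u-150)*k),18),(0,0,255),1)
for v in range(120,280,20): cv2.putText(c,str(v),(8,int((v-110)*k)+4),0,.35,(0,0,255),1);cv2.line(c,(0,int((v-110)*k)),(6,int((v-110)*k)),(0,0,255),1)
cv2.imwrite("pics/w5.png",c)
E
```

```text
[0.5560385  0.32532639 0.31626388] [ 3.14053647e+00 -3.84302034e-04  1.16093284e+00]
```

View pics/w5.png

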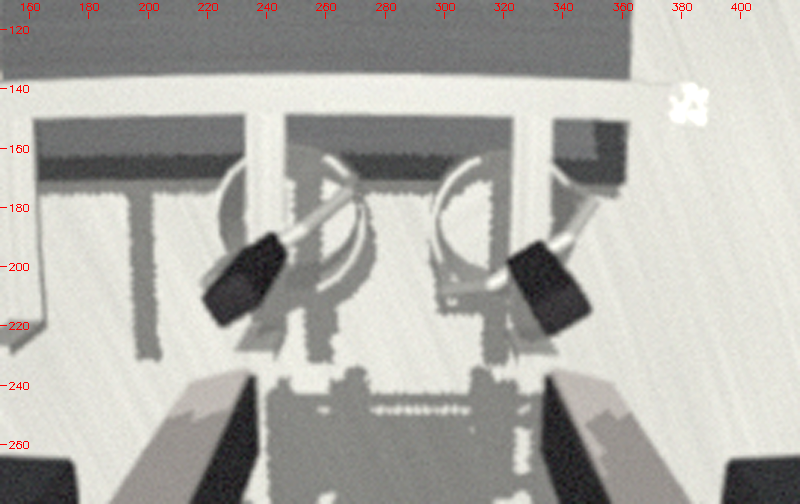

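```bash
cat > fit.py <<'E'
from h import *
from scipy.optimize import minimize
def wproj(p,o):
    c=calibration("wrist");K=c["camera_matrix"];T=c["tool_from_camera"];Rt=R(o["ee_rot"])
    q=(np.asarray(p)-o["tool_pos"])@Rt; q=(q-T[:3,3])@T[:3,:3]
    v=np.stack([q[:,0],-q[:,1]],1);h=np.hypot(*v.T);th=np.arctan2(h,-q[:,2])
    return K[:2,2]+K[0,0]*v/np.maximum(h,1e-9)[:,None]*th[:,None]
G=np.array([[a,b,h] for a in(-.006,.006) for b in(-.008,.008) for h in(.129,.201)])
def hull(p,o,s=4):
    c,s_=np.cos(p[3]),np.sin(p[3]);W=G@np.array([[c,s_,0],[-s_,c,0],[0,0,1]])+np.r_[p[0],p[1],p[2]]
    return wproj(W,o)
def fit(im,o,box,p0,rim):
    x,y,w,h=box;s=4
    g=cv2.resize(cv2.cvtColor(im[y:y+h,x:x+w],cv2.COLOR_BGR2GRAY),None,fx=s,fy=s,interpolation=cv2.INTER_CUBIC)
    m=(g<48).astype(np.uint8)
    n,l,st,_=cv2.connectedComponentsWithStats(m);m=(l==1+np.argmax(st[1:,4])).astype(np.uint8)
    def cost(p):
        q=((hull(p,o)-[x,y]+.5)*s-.5)
        r=np.zeros_like(m);cv2.fillConvexPoly(r,cv2.convexHull(np.round(q*16).astype(np.int32)),1,shift=4)
        iou=(r&m).sum()/max((r|m).sum(),1)
        rc=wproj([[p[0],p[1],p[2]+.055]],o)[0]
        return 1-iou+.002*np.sum((rc-rim)**2)+((p[2]-.03)/.02)**2*.02
    best=None
    for dy in(-.5,-.2,0,.2):
        r=minimize(cost,np.r_[p0[:3],p0[3]+dy],method="Nelder-Mead",options=dict(initial_simplex=np.r_[p0[:3],p0[3]+dy]+np.vstack([np.zeros(4),np.diag([.008,.008,.008,.2])]),maxiter=500))
        if best is None or r.fun<best.fun: best=r
    print("x y zfoot yaw",best.x.round(4),"cost %.3f"%best.fun,"rim px",wproj([[*best.x[:2],best.x[2]+.055]],o)[0].round(1),"pix",m.sum())
    return best.x
E
python3 - <<'E'
from fit import *
im=cv2.imread("pics/w5raw.png");o=np.load("o5.npy",allow_pickle=True).item()
# tool +y world angle = 1.161-pi/2 ; bail dir = y rotated toward x by ~33deg -> angle
th=1.161-np.pi/2; bail=th+.57; yaw=bail-np.pi/2
print("bail angle",bail,"crossbar",2.741-np.pi)
fit(im,o,(310,180,50,55),[.60,.306,.03,yaw],(324,190))
fit(im,o,(205,180,52,50),[.512,.345,.03,yaw],(249,186))
for n,uv in {"tipC":(160,222),"tipB":(239,228),"tipA":(328,229)}.items():
    print(n,wonz(uv,o,.155+.035))
for q in [(240,165),(324,165),(165,137),(360,137)]: print(q,wonz(q,o,.155))
E
```

```text
bail angle 0.16020367320510343 crossbar -0.400592653589793
x y zfoot yaw [ 0.599   0.2962 -0.0026 -1.4283] cost 0.106 rim px [321.5 188. ] pix 7471
x y zfoot yaw [ 0.5056  0.342   0.004  -1.3335] cost 0.126 rim px [245.8 185.3] pix 7128
tipC [0.43052342 0.35726205 0.19      ]
tipB [0.50417744 0.31925375 0.19      ]
tipA [0.58420528 0.28342682 0.19      ]
(240, 165) [0.52560799 0.37381415 0.155     ]
(324, 165) [0.60673615 0.33857528 0.155     ]
(165, 137) [0.46269902 0.4366508  0.155     ]
(360, 137) [0.65386801 0.3514193  0.155     ]
```

```bash
python3 - <<'E'
from fit import *
o5=np.load("o5.npy",allow_pickle=True).item();o4=np.load("o4.npy",allow_pickle=True).item()
D={"A":dict(w5=(323,190),w4=(316.4,121.8),top=(178,199),scene=(382.5,204)),"B":dict(w5=(248.5,186),w4=(245,120.4),top=(162,228),scene=(378.5,176))}
def pr(k,p): return wproj([p],{"w5":o5,"w4":o4}[k])[0] if k[0]=="w" else proj(k,p)
for n,d in D.items():
    for ks in (["w5","w4"],["w5","top"],["w5","scene"],["top","scene"],list(d)):
        r=least_squares(lambda p:np.concatenate([pr(k,p)-d[k] for k in ks]),[.55,.33,.08]);print(n,ks,r.x.round(4),r.fun.round(1))
E
```

```text
A ['w5', 'w4'] [0.5964 0.3039 0.1032] [-1.2  0.1  1.2 -0.1]
A ['w5', 'top'] [0.5982 0.2999 0.0862] [-0.2  0.   0.2 -0.5]
A ['w5', 'scene'] [0.5997 0.3    0.083 ] [ 0.6 -0.9 -2.2 -1.2]
A ['top', 'scene'] [0.6005 0.307  0.0716] [-0.8 -0.3 -0.9  0.2]
A ['w5', 'w4', 'top', 'scene'] [0.5983 0.302  0.083 ] [-1.  -1.9  1.6  1.2 -0.2 -0.4 -1.9 -1.7]
B ['w5', 'w4'] [0.5137 0.3423 0.0862] [ 0.5 -0.  -0.5  0. ]
B ['w5', 'top'] [0.5117 0.3424 0.0813] [-0.5 -0.1  0.7 -1. ]
B ['w5', 'scene'] [0.5144 0.3433 0.0938] [ 0.  -0.  -0.1 -0.1]
B ['top', 'scene'] [0.5092 0.3456 0.0848] [-0.7 -0.3 -0.9  0.2]
B ['w5', 'w4', 'top', 'scene'] [0.5134 0.3425 0.0885] [ 0.1  0.2 -1.  -0.1 -0.  -1.9 -0.8  0.8]
```

step_arm:
  increments: "0 0 0 0 0 -0.145;0 0 0 0 0 -0.145;0 0 0 0 0 -0.145;0 0 0 0 0 -0.144;0 0 0 0 0 0"

```text
time: 17.4
tool_pos: [0.5558, 0.3256, 0.3169]
ee_rot: [3.139, -0.0, 1.74]
wrist_force: [-0.0, 0.6, 0.6]
width: 0.0563
```

```bash
python3 - <<'E'
from h import *
to(.598,.301,.199,1.74)
E
```

```text
pos [0.5558 0.3256 0.3169] yaw 1.740 world d(cm) [  4.22  -2.46 -11.79] | turn first: [ 0.002 -0.    -0.   ] then shift cm [-3.14  3.74 11.79] | shift w/o turn [-3.14  3.72 11.8 ] t 17.4 F [-0.   0.6  0.6] w 0.0563
```

step_arm:
  increments: "-3.14 3.74 0 0 0 0;0 0 3 0 0 0;0 0 3 0 0 0;0 0 0 0 0 0;0 0 0 0 0 0"

```text
time: 17.9
tool_pos: [0.5978, 0.3017, 0.2558]
ee_rot: [-3.141, 0.0, 1.739]
wrist_force: [0.8, 0.1, 0.6]
width: 0.0561
```

```bash
python3 - <<'E'
from fit import *
o=get_obs();im=snapshot("wrist");im=im[:,:,::-1].copy()
to(.598,.301,.199,1.74)
for p in([.598,.301,.03,.17-np.pi/2],):
    q=hull(p,o);cv2.polylines(im,[cv2.convexHull(np.round(q*16).astype(np.int32))],True,(0,0,255),1,shift=4)
cv2.imwrite("pics/w6.png",cv2.resize(im[100:310,120:400],(800,600),interpolation=cv2.INTER_CUBIC))
E
```

```text
pos [0.5983 0.3022 0.2576] yaw 1.740 world d(cm) [-0.03 -0.12 -5.86] | turn first: [ 0.003 -0.001  0.   ] then shift cm [-0.11 -0.05  5.86] | shift w/o turn [-0.11 -0.07  5.86] t 17.9 F [ 0.7 -0.1 -0.1] w 0.0564
```

View pics/w6.png

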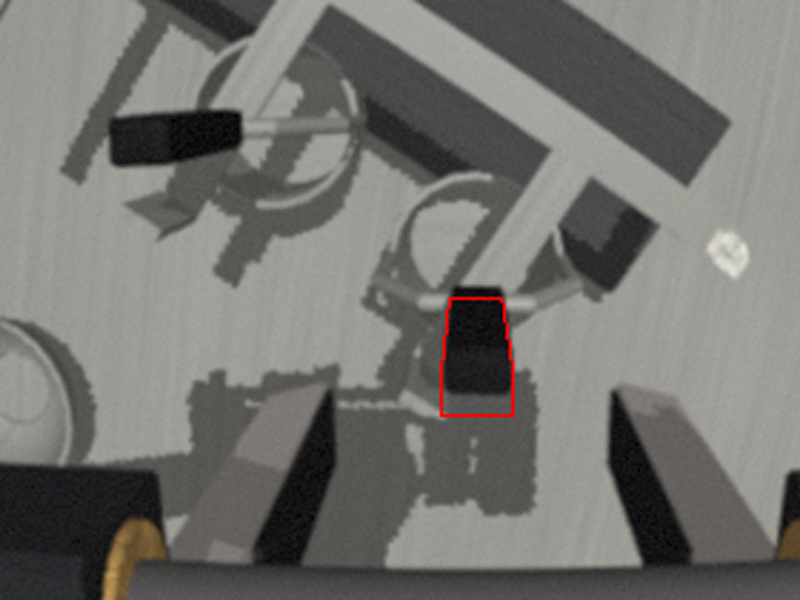

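```bash
python3 - <<'E'
from fit import *
o=get_obs();im=snapshot("wrist")[:,:,::-1].copy();cv2.imwrite("pics/w7raw.png",im)
x,y,w,h=268,196,40,46;s=6
g=cv2.resize(cv2.cvtColor(im[y:y+h,x:x+w],cv2.COLOR_BGR2GRAY),None,fx=s,fy=s,interpolation=cv2.INTER_CUBIC)
for thr in(35,45,55,65):
    m=(g<thr).astype(np.uint8);n,l,st,_=cv2.connectedComponentsWithStats(m);i=1+np.argmax(st[1:,4]);m=(l==i).astype(np.uint8);print(thr,st[i,:4]/s+[x,y,0,0])
    def cost(p):
        q=((hull([*p[:3],.17-np.pi/2],o)-[x,y]+.5)*s-.5);r=np.zeros_like(m);cv2.fillConvexPoly(r,cv2.convexHull(np.round(q*16).astype(np.int32)),1,shift=4)
        return 1-(r&m).sum()/max((r|m).sum(),1)
    for z in (None,.0,.01,.02,.03):
        f=cost if z is None else (lambda p:cost([p[0],p[1],z]))
        r=minimize(f,[.598,.303,.02],method="Nelder-Mead",options=dict(initial_simplex=[[.598,.303,.02],[.604,.303,.02],[.598,.309,.02],[.598,.303,.005]],maxiter=300));print(z,r.x.round(4),round(r.fun,3))
E
```

```text
35 [275.         200.83333333  22.5         36.33333333]
None [0.5989 0.2975 0.0017] 0.054
0.0 [0.5991 0.297  0.0131] 0.056
0.01 [0.5985 0.2999 0.0108] 0.086
0.02 [0.5977 0.3031 0.0138] 0.155
0.03 [0.5979 0.306  0.0091] 0.223
45 [274.5        200.5         23.33333333  37.        ]
None [0.5987 0.299  0.0073] 0.03
0.0 [0.599  0.2968 0.0073] 0.062
0.01 [0.5985 0.2997 0.0133] 0.033
0.02 [0.598  0.3026 0.012 ] 0.09
0.03 [0.5972 0.306  0.0137] 0.16
55 [274.16666667 200.33333333  23.83333333  37.5       ]
None [0.5983 0.3006 0.0134] 0.032
0.0 [0.5991 0.2966 0.0096] 0.094
0.01 [0.5984 0.2996 0.014 ] 0.038
0.02 [0.5979 0.3026 0.0161] 0.056
0.03 [0.5971 0.3059 0.0182] 0.128
65 [273.66666667 200.          24.5         38.33333333]
None [0.5981 0.3015 0.0167] 0.035
0.0 [0.5993 0.2965 0.0082] 0.126
0.01 [0.5985 0.2995 0.0193] 0.061
0.02 [0.5979 0.3024 0.0117] 0.04
0.03 [0.5972 0.3055 0.0195] 0.097
```

step_arm:
  increments: "-0.2 0 2 0 0 0;0 0 2.5 0 0 0;0 0 2.2 0 0 0;0 0 1 0 0 0;0 0 0 0 0 0"

```text
time: 18.5
tool_pos: [0.5982, 0.3004, 0.1783]
ee_rot: [-3.141, 0.0, 1.742]
wrist_force: [0.1, -1.0, 0.4]
width: 0.0565
```

step_arm:
  increments: "0 0 0 0 0 0;0 0 0 0 0 0;0 0 0 0 0 0;0 0 0 0 0 0;0 0 0 0 0 0"
  claw: 1

```text
time: 19.0
tool_pos: [0.5985, 0.3004, 0.1787]
ee_rot: [3.141, -0.0, 1.742]
wrist_force: [-0.7, 0.7, -0.3]
width: 0.0198
```

step_arm:
  increments: "0 0 0 0 0 0;0 0 0 0 0 0;0 0 0 0 0 0;0 0 0 0 0 0"

```text
time: 19.4
tool_pos: [0.5986, 0.3004, 0.1786]
ee_rot: [3.141, -0.0, 1.742]
wrist_force: [1.1, 0.1, 1.5]
width: 0.0159
```

step_arm:
  increments: "0 0 -1 0 0 0;0 0 -1.5 0 0 0;0 0 -1.5 0 0 0;0 0 -1 0 0 0;0 0 0 0 0 0"

```text
time: 19.9
tool_pos: [0.5994, 0.3008, 0.2318]
ee_rot: [3.136, -0.001, 1.742]
wrist_force: [-0.7, -0.3, -1.7]
width: 0.016
```

```bash
python3 - <<'E'
from h import *
to(.5985-.039,.3004-.092,.2286)
im=snapshot("wrist")[:,:,::-1];cv2.imwrite("pics/w8.png",cv2.resize(im[100:310,120:400],(800,600),interpolation=cv2.INTER_CUBIC))
E
```

```text
pos [0.5994 0.3008 0.2318] yaw 1.742 world d(cm) [-3.99 -9.24 -0.32] | turn first: [ 0.005 -0.001 -0.   ] then shift cm [-8.42 -5.51  0.32] | shift w/o turn [-8.42 -5.51  0.28] t 19.9 F [-0.7 -0.3 -1.7] w 0.0160
```

View pics/w8.png

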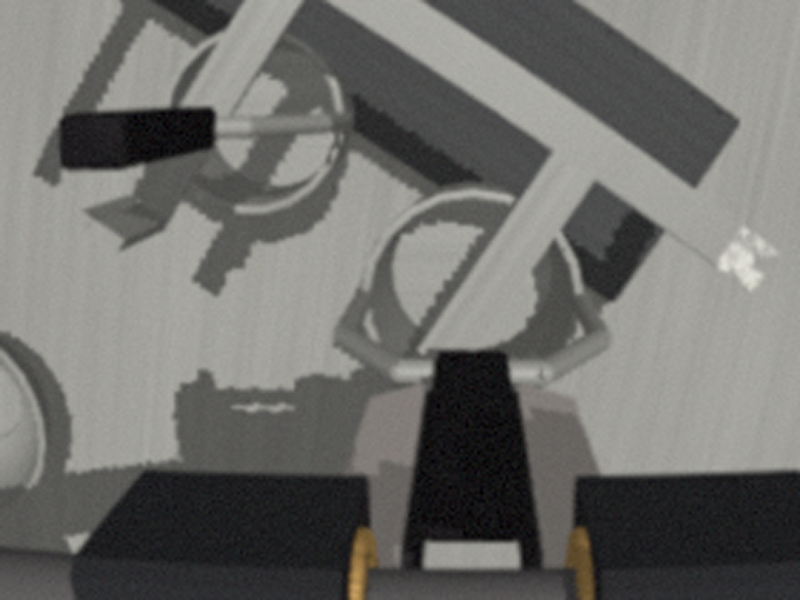

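step_arm:
  increments: "-1.4 -0.9 0 0 0 0;-1.4 -0.9 0 0 0 0;-1.4 -0.9 0 0 0 0;0 0 0 0 0 0"

```text
time: 20.35
tool_pos: [0.5782, 0.2528, 0.2278]
ee_rot: [-3.14, 0.001, 1.74]
wrist_force: [0.8, 0.1, -0.7]
width: 0.0163
```

step_arm:
  increments: "-1.4 -0.92 0 0 0 0;-1.4 -0.92 0 0 0 0;-1.4 -0.92 0 0 0 0;-1.4 -0.92 -3 0 0 0;0 0 -4 0 0 0"

```text
time: 20.85
tool_pos: [0.5505, 0.1916, 0.2955]
ee_rot: [-3.134, 0.001, 1.74]
wrist_force: [0.6, 0.5, -1.8]
width: 0.0158
```

```bash
python3 - <<'E'
from h import *
to(.6673,-.0514,.295)
E
```

```text
pos [0.5505 0.1916 0.2955] yaw 1.740 world d(cm) [ 11.68 -24.3   -0.05] | turn first: [-0.008  0.001 -0.   ] then shift cm [-25.92   7.41   0.05] | shift w/o turn [-2.592e+01  7.410e+00  1.000e-02] t 20.9 F [ 0.6  0.5 -1.8] w 0.0158
```

step_arm:
  increments: "-4.3 1.2 0 0 0 0;-4.3 1.2 0 0 0 0;-4.3 1.3 0 0 0 0;-4.3 1.3 0 0 0 0;-4.3 1.2 0 0 0 0"

```text
time: 21.35
tool_pos: [0.6509, -0.0093, 0.2976]
ee_rot: [-3.141, -0.001, 1.743]
wrist_force: [0.9, 0.1, -0.2]
width: 0.0159
```

step_arm:
  increments: "-3 0.8 0 0 0 0;-1.42 0.4 0 0 0 0;0 0 0 0 0 0;0 0 0 0 0 0;0 0 0 0 0 0"

```text
time: 21.85
tool_pos: [0.6689, -0.0478, 0.2989]
ee_rot: [3.141, -0.0, 1.744]
wrist_force: [-0.0, -0.3, -1.2]
width: 0.0154
```

```bash
python3 - <<'E'
from h import *
to(.6673,-.0514,.212)
E
```

```text
pos [ 0.6689 -0.0478  0.2989] yaw 1.744 world d(cm) [-0.16 -0.36 -8.69] | turn first: [ 0.001 -0.    -0.   ] then shift cm [-0.33 -0.22  8.69] | shift w/o turn [-0.33 -0.22  8.68] t 21.9 F [-0.  -0.3 -1.2] w 0.0154
```

step_arm:
  increments: "-0.33 -0.22 2.5 0 0 0;0 0 3 0 0 0;0 0 2 0 0 0;0 0 1 0 0 0;0 0 0 0 0 0"

```text
time: 22.35
tool_pos: [0.6666, -0.0521, 0.2119]
ee_rot: [-3.139, -0.001, 1.744]
wrist_force: [-0.0, -0.6, -2.0]
width: 0.0158
```

step_arm:
  increments: "0 0 0 0 0 0;0 0 0.2 0 0 0;0 0 0.2 0 0 0;0 0 0 0 0 0;0 0 0 0 0 0"

```text
time: 22.85
tool_pos: [0.6677, -0.0537, 0.2096]
ee_rot: [3.141, 0.0, 1.742]
wrist_force: [0.6, -0.4, -2.2]
width: 0.0158
```

step_arm:
  increments: "0 0 0.2 0 0 0;0 0 0.2 0 0 0;0 0 0 0 0 0;0 0 0 0 0 0"

```text
time: 23.25
tool_pos: [0.6675, -0.0536, 0.205]
ee_rot: [-3.141, -0.0, 1.742]
wrist_force: [-0.1, 0.9, -0.9]
width: 0.0155
```

step_arm:
  increments: "0.2 0 0 0 0 0;0 0 0.2 0 0 0;0 0 0 0 0 0;0 0 0 0 0 0"

```text
time: 23.65
tool_pos: [0.6672, -0.0515, 0.2032]
ee_rot: [-3.141, 0.0, 1.742]
wrist_force: [0.1, -0.4, -1.3]
width: 0.016
```

step_arm:
  increments: "0 0 0.2 0 0 0;0 0 0 0 0 0;0 0 0 0 0 0"

```text
time: 23.95
tool_pos: [0.6672, -0.0516, 0.2011]
ee_rot: [-3.141, 0.0, 1.742]
wrist_force: [0.4, 0.0, -2.0]
width: 0.0159
```

step_arm:
  increments: "0 0 0.2 0 0 0;0 0 0 0 0 0;0 0 0 0 0 0"

```text
time: 24.25
tool_pos: [0.6672, -0.0516, 0.1991]
ee_rot: [-3.141, -0.0, 1.742]
wrist_force: [-1.0, 0.0, -2.0]
width: 0.0156
```

step_arm:
  increments: "0 0 0.2 0 0 0;0 0 0 0 0 0;0 0 0 0 0 0"

```text
time: 24.55
tool_pos: [0.6672, -0.0516, 0.1971]
ee_rot: [-3.141, 0.0, 1.742]
wrist_force: [-0.4, 0.7, -2.0]
width: 0.0155
```

step_arm:
  increments: "0 0 0.2 0 0 0;0 0 0 0 0 0;0 0 0 0 0 0"

```text
time: 24.85
tool_pos: [0.6672, -0.0515, 0.1952]
ee_rot: [-3.141, -0.0, 1.742]
wrist_force: [0.0, -0.3, -1.7]
width: 0.0156
```

step_arm:
  increments: "0 0 0.2 0 0 0;0 0 0 0 0 0;0 0 0 0 0 0"

```text
time: 25.15
tool_pos: [0.6672, -0.0516, 0.1931]
ee_rot: [-3.141, -0.0, 1.742]
wrist_force: [0.2, 0.6, -1.6]
width: 0.0157
```

step_arm:
  increments: "0 0 0.2 0 0 0;0 0 0 0 0 0;0 0 0 0 0 0"

```text
time: 25.45
tool_pos: [0.6672, -0.0516, 0.1911]
ee_rot: [-3.141, 0.0, 1.742]
wrist_force: [-0.7, 1.3, -2.1]
width: 0.0157
```

step_arm:
  increments: "0 0 0.15 0 0 0;0 0 0 0 0 0;0 0 0 0 0 0"

```text
time: 25.75
tool_pos: [0.6672, -0.0516, 0.1897]
ee_rot: [-3.141, 0.0, 1.742]
wrist_force: [-0.3, 0.0, -1.8]
width: 0.016
```

step_arm:
  increments: "0 0 0.2 0 0 0;0 0 0 0 0 0;0 0 0.15 0 0 0;0 0 0 0 0 0;0 0 0 0 0 0"

```text
time: 26.25
tool_pos: [0.6672, -0.0516, 0.1862]
ee_rot: [-3.141, 0.0, 1.742]
wrist_force: [0.2, 0.5, -2.6]
width: 0.0157
```

step_arm:
  increments: "0 0 0.2 0 0 0;0 0 0 0 0 0;0 0 0 0 0 0"

```text
time: 26.55
tool_pos: [0.6672, -0.0516, 0.1841]
ee_rot: [-3.141, 0.0, 1.742]
wrist_force: [-0.3, 0.9, -2.0]
width: 0.0157
```

step_arm:
  increments: "0 0 0.2 0 0 0;0 0 0 0 0 0;0 0 0 0 0 0"

```text
time: 26.85
tool_pos: [0.6672, -0.0516, 0.1821]
ee_rot: [-3.141, -0.0, 1.742]
wrist_force: [0.9, 0.8, -0.9]
width: 0.0158
```

```bash
python3 - <<'E'
from h import *
to(.6673,-.0514,.18)
s=snapshot("scene")[:,:,::-1]; t=snapshot("top")[:,:,::-1]
a=cv2.resize(s[180:310,200:350],None,fx=3,fy=3,interpolation=cv2.INTER_CUBIC);b=cv2.resize(t[150:280,235:350],None,fx=3,fy=3,interpolation=cv2.INTER_CUBIC)
cv2.imwrite("pics/c1.png",np.hstack([a,b]))
E
```

```text
pos [ 0.6672 -0.0516  0.1821] yaw 1.742 world d(cm) [ 0.01  0.02 -0.21] | turn first: [-0. -0.  0.] then shift cm [0.02 0.01 0.21] | shift w/o turn [0.02 0.01 0.21] t 26.9 F [ 0.9  0.8 -0.9] w 0.0158
```

View pics/c1.png

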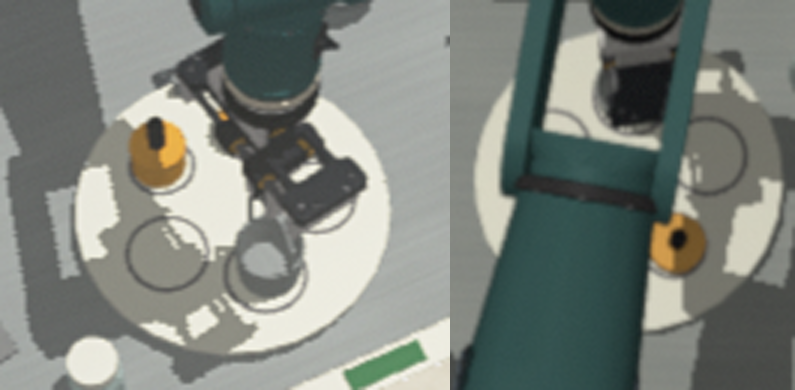

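step_arm:
  increments: "0 0 0.15 0 0 0;0 0 0 0 0 0;0 0 0 0 0 0"

```text
time: 27.25
tool_pos: [0.6672, -0.0516, 0.1806]
ee_rot: [-3.141, 0.0, 1.742]
wrist_force: [-0.1, 0.7, -1.9]
width: 0.0158
```

step_arm:
  increments: "0 0 0.15 0 0 0;0 0 0 0 0 0;0 0 0 0 0 0"

```text
time: 27.55
tool_pos: [0.6672, -0.0516, 0.1792]
ee_rot: [-3.141, 0.0, 1.742]
wrist_force: [1.3, 0.6, -1.3]
width: 0.0155
```

step_arm:
  increments: "0 0 0.15 0 0 0;0 0 0 0 0 0;0 0 0 0 0 0"

```text
time: 27.85
tool_pos: [0.6674, -0.0516, 0.1788]
ee_rot: [3.141, 0.0, 1.742]
wrist_force: [-0.0, 1.2, 2.3]
width: 0.0157
```

step_arm:
  increments: "0 0 0.1 0 0 0;0 0 0 0 0 0;0 0 0 0 0 0"

```text
time: 28.15
tool_pos: [0.6674, -0.0516, 0.1787]
ee_rot: [3.14, 0.001, 1.742]
wrist_force: [-1.7, 0.6, 5.3]
width: 0.0158
```

step_arm:
  increments: "0 0 -0.15 0 0 0;0 0 0 0 0 0;0 0 0 0 0 0"

```text
time: 28.45
tool_pos: [0.6674, -0.0516, 0.1788]
ee_rot: [3.141, 0.0, 1.742]
wrist_force: [-0.2, 0.0, 4.7]
width: 0.0161
```

step_arm:
  increments: "0 0 0 0 0 0;0 0 0 0 0 0;0 0 0 0 0 0;0 0 0 0 0 0;0 0 0 0 0 0"
  claw: -0.2

```text
time: 28.95
tool_pos: [0.6672, -0.0516, 0.1779]
ee_rot: [-3.141, -0.0, 1.742]
wrist_force: [0.2, -0.2, -0.1]
width: 0.0524
```

step_arm:
  increments: "0 0 -2 0 0 0;0 0 -3 0 0 0;0 0 -5 0 0 0;0 0 -3 0 0 0;0 0 0 0 0 0"

```text
time: 29.45
tool_pos: [0.6688, -0.0518, 0.3157]
ee_rot: [3.13, 0.004, 1.742]
wrist_force: [-0.3, 0.3, -0.1]
width: 0.0563
```

step_arm:
  increments: "3.5 0 0 0 0 0;4.5 0 0 0 0 0;4.5 0 0 0 0 0;4.5 0 0 0 0 0;4.5 0 0 0 0 0"

```text
time: 29.95
tool_pos: [0.6298, 0.1618, 0.3066]
ee_rot: [-3.139, 0.0, 1.741]
wrist_force: [0.9, 0.5, 0.4]
width: 0.0566
```

```bash
python3 - <<'E'
from h import *
to(.513,.343,.31,1.74)
s=snapshot("scene")[:,:,::-1]; t=snapshot("top")[:,:,::-1];cv2.imwrite("pics/s2raw.png",s);cv2.imwrite("pics/t2raw.png",t)
a=cv2.resize(s[190:310,210:340],None,fx=3,fy=3,interpolation=cv2.INTER_CUBIC);b=cv2.resize(t[155:275,235:350],None,fx=3,fy=3,interpolation=cv2.INTER_CUBIC)
cv2.imwrite("pics/c2.png",np.hstack([a,b]))
E
```

```text
pos [0.6298 0.1618 0.3066] yaw 1.741 world d(cm) [-11.68  18.12   0.34] | turn first: [-0.002  0.     0.001] then shift cm [19.83 -8.47 -0.34] | shift w/o turn [19.84 -8.44 -0.32] t 29.9 F [0.9 0.5 0.4] w 0.0566
```

View pics/c2.png

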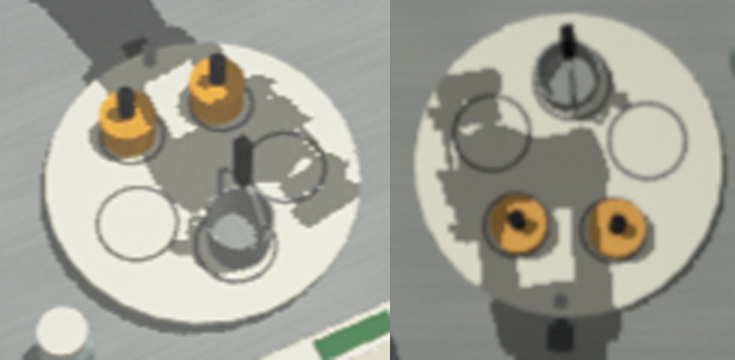

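```bash
python3 - <<'E'
from h import *
for n,p in {"cup rim":(.6673,-.0514,.085),"tinS2":(.5123,-.0974,.074),"tinS1":(.5149,.0025,.074)}.items():
    t=proj("top",p);s=proj("scene",p)
    print(n,"top crop",(t-[235,155]+.5)*3+[390,0],"scene crop",(s-[210,190]+.5)*3)
for p in[(.6673,-.0514,.231)]: print("grip top",(proj("top",p)-[235,155]+.5)*3+[390,0],(proj("scene",p)-[210,190]+.5)*3)
t=cv2.imread("pics/t2raw.png");hsv=cv2.cvtColor(t,cv2.COLOR_BGR2HSV);m=cv2.inRange(hsv,(8,120,60),(30,255,255));m=cv2.morphologyEx(m,cv2.MORPH_CLOSE,np.ones((9,9)))
n,_,st,ce=cv2.connectedComponentsWithStats(m)
for s,c in zip(st[1:],ce[1:]):
    if s[4]>150 and 200<c[0]<360: print(s,c,onz("top",c,.072))
E
```

```text
cup rim top crop [572.6581112   70.28770097] scene crop [233.18281104 222.53870988]
tinS2 top crop [616.40630204 225.70371263] scene crop [125.40994017 117.84976168]
tinS1 top crop [515.94277842 221.31285386] scene crop [216.62722471  84.21358332]
grip top [573.28434582  31.28485922] [235.79399508 148.28451255]
[269 220  19  20 288] [277.54861111 229.23611111] [ 0.51229618 -0.00067528  0.072     ]
[302 222  18  19 284] [310.33802817 230.79929577] [ 0.50936382 -0.09860707  0.072     ]
```

step_arm:
  increments: "4 -1.69 0 0 0 0;4 -1.69 0 0 0 0;4 -1.69 0 0 0 0;4 -1.69 0 0 0 0;4 -1.69 0 0 0 -0.05"

```text
time: 30.55
tool_pos: [0.5125, 0.3434, 0.3069]
ee_rot: [-3.14, 0.001, 1.792]
wrist_force: [1.0, 1.2, 0.4]
width: 0.0563
```

step_arm:
  increments: "0 0 2.5 0 0 0;0 0 2.5 0 0 0;0 0 0 0 0 0;0 0 0 0 0 0;0 0 0 0 0 0"

```text
time: 31.05
tool_pos: [0.5142, 0.3427, 0.2596]
ee_rot: [3.14, -0.0, 1.791]
wrist_force: [-0.3, 0.4, 0.2]
width: 0.0566
```

```bash
python3 - <<'E'
from fit import *
o=get_obs();im=snapshot("wrist")[:,:,::-1].copy();cv2.imwrite("pics/w9raw.png",im)
to(.513,.345,.179,1.79)
g=cv2.cvtColor(im,cv2.COLOR_BGR2GRAY)[185:245,255:320]
m=(g<50).astype(np.uint8);n,l,st,ce=cv2.connectedComponentsWithStats(m)
for s,c in zip(st[1:],ce[1:]):
    if s[4]>60: print(s[:2]+[255,185],s[2:],c+[255,185])
print("model",hull([.513,.345,.03,1.79-np.pi],o).round(1).tolist())
a=cv2.imread("pics/w7raw.png");
c=np.hstack([cv2.resize(q[110:260,220:350],None,fx=3,fy=3,interpolation=cv2.INTER_CUBIC) for q in(a,im)]);cv2.imwrite("pics/cmp.png",cv2.convertScaleAbs(c,alpha=1.3))
E
```

```text
pos [0.5143 0.3427 0.26  ] yaw 1.791 world d(cm) [-0.13  0.23 -8.1 ] | turn first: [ 0.003 -0.001  0.001] then shift cm [ 0.25 -0.08  8.1 ] | shift w/o turn [ 0.24 -0.1   8.1 ] t 31.1 F [ 0.   0.4 -0.1] w 0.0564
[272 199] [ 24  38 744] [283.42473118 218.53763441]
model [[275.9, 199.1], [273.3, 221.0], [294.2, 199.1], [297.5, 221.0], [276.0, 212.4], [273.5, 238.2], [294.0, 212.4], [297.3, 238.2]]
```

View pics/cmp.png

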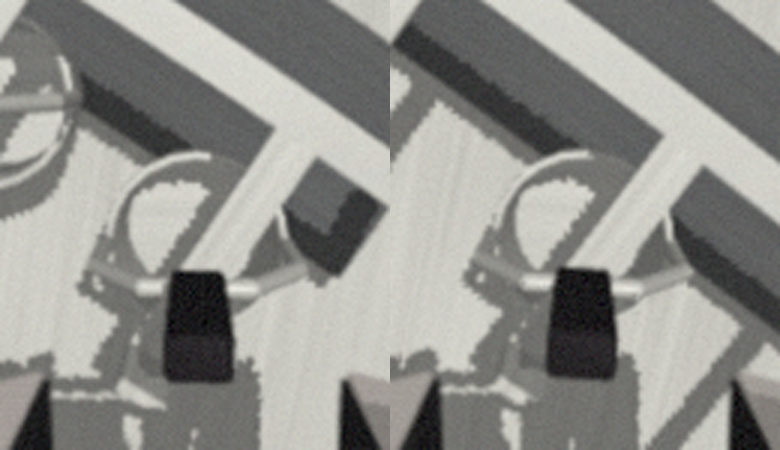

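step_arm:
  increments: "0.25 -0.16 2 0 0 0;0 0 2.5 0 0 0;0 0 2.2 0 0 0;0 0 1.2 0 0 0;0 0 0 0 0 0"

```text
time: 31.6
tool_pos: [0.5109, 0.3445, 0.1779]
ee_rot: [-3.139, 0.001, 1.791]
wrist_force: [0.3, 0.3, 0.1]
width: 0.0562
```

step_arm:
  increments: "0 0 0 0 0 0;0 0 0 0 0 0;0 0 0 0 0 0;0 0 0 0 0 0;0 0 0 0 0 0"
  claw: 1

```text
time: 32.1
tool_pos: [0.5115, 0.3452, 0.1798]
ee_rot: [3.141, -0.0, 1.792]
wrist_force: [0.3, 0.0, 0.3]
width: 0.0197
```

step_arm:
  increments: "0 0 0 0 0 0;0 0 0 0 0 0;0 0 0 0 0 0;0 0 0 0 0 0"

```text
time: 32.5
tool_pos: [0.5116, 0.3453, 0.1798]
ee_rot: [3.14, -0.0, 1.792]
wrist_force: [0.8, -0.3, 2.4]
width: 0.0157
```

step_arm:
  increments: "0 0 -1 0 0 0;0 0 -1.5 0 0 0;0 0 -1.5 0 0 0;0 0 -1 0 0 0;0 0 0 0 0 0"

```text
time: 33.0
tool_pos: [0.5122, 0.3456, 0.2324]
ee_rot: [3.137, -0.001, 1.792]
wrist_force: [-0.9, 0.6, -2.8]
width: 0.0154
```

```bash
python3 - <<'E'
from h import *
p=get_obs()["tool_pos"];to(p[0]-.039,p[1]-.092,.229)
E
```

```text
pos [0.5122 0.3456 0.2324] yaw 1.792 world d(cm) [-3.9  -9.2  -0.34] | turn first: [ 0.005 -0.001 -0.   ] then shift cm [-8.12 -5.82  0.34] | shift w/o turn [-8.12 -5.82  0.3 ] t 33.0 F [-0.9  0.6 -2.8] w 0.0154
```

step_arm:
  increments: "-1.35 -0.97 0 0 0 0;-1.35 -0.97 0 0 0 0;-1.35 -0.97 0 0 0 0;0 0 0 0 0 0"

```text
time: 33.4
tool_pos: [0.4912, 0.2978, 0.2293]
ee_rot: [-3.141, 0.001, 1.79]
wrist_force: [1.6, 1.3, -1.8]
width: 0.016
```

step_arm:
  increments: "-1.35 -0.97 0 0 0 0;-1.35 -0.97 0 0 0 0;-1.35 -0.97 0 0 0 0;-1 -0.7 -3 0 0 0;0 0 -4.5 0 0 0"

```text
time: 33.9
tool_pos: [0.4658, 0.2408, 0.3011]
ee_rot: [-3.133, 0.001, 1.791]
wrist_force: [0.6, 0.7, -1.0]
width: 0.016
```

```bash
python3 - <<'E'
from h import *
to(.6107,.0310,.30)
E
```

```text
pos [0.4658 0.2408 0.3011] yaw 1.791 world d(cm) [ 14.49 -20.98  -0.11] | turn first: [-0.009  0.001 -0.   ] then shift cm [-23.64   9.56   0.11] | shift w/o turn [-23.64   9.56   0.06] t 33.9 F [ 0.6  0.7 -1. ] w 0.0160
```

step_arm:
  increments: "-4.2 1.7 0 0 0 0;-4.4 1.8 0 0 0 0;-4.4 1.8 0 0 0 0;-4.4 1.8 0 0 0 0;-3.5 1.4 0 0 0 0"

```text
time: 34.4
tool_pos: [0.598, 0.0549, 0.3036]
ee_rot: [-3.141, 0.0, 1.791]
wrist_force: [0.8, -0.3, -2.4]
width: 0.0159
```

step_arm:
  increments: "-2 0.76 0 0 0 0;-0.74 0.3 0 0 0 0;0 0 0 0 0 0;0 0 0 0 0 0;0 0 0 0 0 0"

```text
time: 34.9
tool_pos: [0.6121, 0.0341, 0.305]
ee_rot: [3.141, -0.0, 1.794]
wrist_force: [-0.0, 0.5, -1.5]
width: 0.0155
```

```bash
python3 - <<'E'
from h import *
to(.6107,.0310,.186)
E
```

```text
pos [0.6121 0.0341 0.305 ] yaw 1.794 world d(cm) [ -0.14  -0.31 -11.9 ] | turn first: [ 0.001 -0.    -0.   ] then shift cm [-0.27 -0.2  11.9 ] | shift w/o turn [-0.27 -0.21 11.9 ] t 34.9 F [-0.   0.5 -1.5] w 0.0155
```

step_arm:
  increments: "-0.2 -0.18 3 0 0 0;0 0 3.5 0 0 0;0 0 3 0 0 0;0 0 1.5 0 0 0;0 0 0 0 0 0"

```text
time: 35.4
tool_pos: [0.6096, 0.0309, 0.1917]
ee_rot: [-3.137, -0.001, 1.793]
wrist_force: [0.1, 0.4, -1.9]
width: 0.0161
```

step_arm:
  increments: "0 0 0 0 0 0;0 0 0 0 0 0;0 0 0 0 0 0"

```text
time: 35.7
tool_pos: [0.6124, 0.03, 0.1967]
ee_rot: [3.138, 0.001, 1.792]
wrist_force: [-0.4, -0.7, -1.7]
width: 0.0156
```

```bash
python3 - <<'E'
from h import *
to(.6107,.0310,.1815)
E
```

```text
pos [0.6124 0.03   0.1967] yaw 1.792 world d(cm) [-0.17  0.1  -1.52] | turn first: [0.004 0.001 0.   ] then shift cm [ 0.14 -0.14  1.52] | shift w/o turn [ 0.14 -0.15  1.52] t 35.7 F [-0.4 -0.7 -1.7] w 0.0156
```

step_arm:
  increments: "0.14 -0.14 0.5 0 0 0;0 0 0.4 0 0 0;0 0 0.3 0 0 0;0 0 0 0 0 0;0 0 0 0 0 0"

```text
time: 36.2
tool_pos: [0.6096, 0.031, 0.182]
ee_rot: [-3.141, -0.0, 1.792]
wrist_force: [-0.9, -0.3, -2.1]
width: 0.0161
```

step_arm:
  increments: "0 0 0.15 0 0 0;0 0 0 0 0 0;0 0 0 0 0 0"

```text
time: 36.5
tool_pos: [0.6097, 0.031, 0.1808]
ee_rot: [3.142, 0.0, 1.792]
wrist_force: [0.1, -0.6, -1.7]
width: 0.0155
```

step_arm:
  increments: "0 0 0.15 0 0 0;0 0 0 0 0 0;0 0 0 0 0 0"

```text
time: 36.8
tool_pos: [0.61, 0.031, 0.1803]
ee_rot: [3.14, 0.001, 1.792]
wrist_force: [-1.4, -0.3, 3.2]
width: 0.0161
```

step_arm:
  increments: "0 0 0.1 0 0 0;0 0 0 0 0 0;0 0 0 0 0 0"

```text
time: 37.1
tool_pos: [0.6102, 0.0309, 0.1803]
ee_rot: [3.139, 0.001, 1.792]
wrist_force: [-0.7, 0.6, 5.9]
width: 0.016
```

step_arm:
  increments: "0 0 -0.2 0 0 0;0 0 0 0 0 0;0 0 0 0 0 0"

```text
time: 37.4
tool_pos: [0.6098, 0.0311, 0.1803]
ee_rot: [3.141, 0.0, 1.792]
wrist_force: [0.7, 0.0, 1.8]
width: 0.0159
```

step_arm:
  increments: "0 0 0 0 0 0;0 0 0 0 0 0;0 0 0 0 0 0;0 0 0 0 0 0;0 0 0 0 0 0"
  claw: -0.2

```text
time: 37.9
tool_pos: [0.6097, 0.031, 0.1802]
ee_rot: [-3.141, 0.0, 1.792]
wrist_force: [-0.4, -0.1, 0.0]
width: 0.0522
```

step_arm:
  increments: "0 0 -2 0 0 0;0 0 -3 0 0 0;0 0 -3 0 0 0;0 0 0 0 0 0;0 0 0 0 0 0"

```text
time: 38.4
tool_pos: [0.61, 0.031, 0.2608]
ee_rot: [3.14, 0.001, 1.792]
wrist_force: [-0.2, -0.2, -0.8]
width: 0.0565
```

```bash
cat >> fit.py <<'E'
def look(cx,cy,yaw):
    o=get_obs();im=snapshot("wrist")[:,:,::-1].copy()
    m=(cv2.cvtColor(im,cv2.COLOR_BGR2GRAY)[185:245,240:335]<50).astype(np.uint8);n,l,st,ce=cv2.connectedComponentsWithStats(m)
    for s in st[1:]:
        if s[4]>60: print("seen cols",s[0]+240-.5,s[0]+s[2]+239.5,"rows",s[1]+184.5,s[1]+s[3]+184.5)
    q=hull([cx,cy,.03,yaw-np.pi],o);print("model cols",q[:,0].min(),q[:,0].max(),"rows",q[:,1].min(),q[:,1].max(),"base px/m ~",325/(o["tool_pos"][2]+.178-.159))
    return im
E
python3 - <<'E'
from fit import *
im=look(.6107,.0310,1.792);cv2.imwrite("pics/w10raw.png",im)
to(.6673,-.0514,.26,1.742)
E
```

```text
seen cols 272.5 295.5 rows 198.5 235.5
model cols 275.3807981723727 299.36024239689505 rows 201.7803513989442 241.42068778693402 base px/m ~ 1161.662762038942
pos [0.6094 0.031  0.2591] yaw 1.792 world d(cm) [ 5.79 -8.24  0.09] | turn first: [-0.001 -0.     0.05 ] then shift cm [-9.11  4.3  -0.09] | shift w/o turn [-9.31  3.84 -0.1 ] t 38.5 F [-0.6 -0.4 -0.3] w 0.0564
```

step_arm:
  increments: "0 0 -1 0 0 0;-3.1 1.28 0 0 0 0;-3.1 1.28 0 0 0 0;-3.1 1.28 0 0 0 0.05;0 0 1 0 0 0"

```text
time: 38.95
tool_pos: [0.669, -0.055, 0.2587]
ee_rot: [-3.141, 0.001, 1.737]
wrist_force: [-0.2, 0.9, 0.1]
width: 0.0567
```

step_arm:
  increments: "0 0 0 0 0 0;0 0 0 0 0 0;0 0 0 0 0 0"

```text
time: 39.25
tool_pos: [0.6671, -0.0501, 0.2608]
ee_rot: [3.141, -0.0, 1.743]
wrist_force: [0.3, 0.2, 0.5]
width: 0.0565
```

```bash
python3 - <<'E'
from fit import *
im=look(.6673,-.0514,1.742);cv2.imwrite("pics/w11raw.png",im)
to(.58,-.29,.30,1.742)
E
```

```text
seen cols 273.5 295.5 rows 198.5 234.5
model cols 274.3643978898373 298.30642477933446 rows 202.97411604441163 242.8834341179653 base px/m ~ 1161.374410990414
pos [ 0.6672 -0.0502  0.2612] yaw 1.743 world d(cm) [ -8.72 -23.98   3.88] | turn first: [0.001 0.    0.001] then shift cm [-22.15 -12.68  -3.88] | shift w/o turn [-22.13 -12.71  -3.89] t 39.3 F [ 0.2  0.1 -0. ] w 0.0568
```

```bash
python3 - <<'E'
from fit import *
o2=dict(tool_pos=np.array([.4346,-.2499,.138]),ee_rot=np.array([3.139,-.002,.245]))
C={"top":[(382,198.75),(399.25,196.25),(403.75,216.5),(386.75,219.25)],"w":[(399,30),(459,44),(458,113),(399,101)]}
P=[]
for a,b in zip(C["top"],C["w"]):
    r=least_squares(lambda p:np.r_[proj("top",p)-a,(wproj([p],o2)[0]-b)],[.58,-.36,.05]);P.append(r.x);print(r.x.round(4),r.fun.round(1))
P=np.array(P);print("ctr",P.mean(0),"x dir",(P[1]+P[2]-P[0]-P[3])/2,"y",(P[3]+P[2]-P[0]-P[1])/2)
c=P.mean(0);r=least_squares(lambda p:np.r_[proj("top",p)-(392.9,207.7),proj("scene",p)-(183,287.5)],c);print(r.x,r.fun)
E
```

```text
[ 0.6209 -0.3106  0.0335] [-3.3 -1.1  0.9  0.6]
[ 0.628  -0.3686  0.0421] [-1.1 -1.1  0.2  0.4]
[ 0.564  -0.3859  0.0346] [-0.1 -0.3 -0.   0.1]
[ 0.5685 -0.3481 -0.0379] [-0.6 -1.3  0.1  0.5]
ctr [ 0.59535853 -0.35326519  0.01808372] x dir [ 0.00128866 -0.04791714  0.04050184] y [-0.05820431 -0.02741155 -0.03946389]
[ 0.58974199 -0.34837079  0.04133711] [-1.17952815 -0.33371971 -1.14966932  0.03995054]
```

step_arm:
  increments: "0 0 -4 0 0 0;-3.9 -1.79 0 0 0 0;-3.9 -1.79 0 0 0 0;-3.9 -1.79 0 0 0 0;-3.9 -1.79 0 0 0 0"
  claw: 1

```text
time: 39.8
tool_pos: [0.623, -0.2175, 0.3016]
ee_rot: [3.14, 0.001, 1.744]
wrist_force: [0.9, 0.1, -0.5]
width: 0.0194
```

step_arm:
  increments: "-3.9 -1.79 0 0 0 0;-3.9 -1.79 0 0 0 0;-3.9 -1.79 2 0 0 0;0 0 4 0 0 0;0 0 4 0 0 0"

```text
time: 40.3
tool_pos: [0.5904, -0.3431, 0.2011]
ee_rot: [3.139, 0.003, 1.74]
wrist_force: [0.6, 0.0, -0.7]
width: 0.0002
```

step_arm:
  increments: "0 0 0 0 0 0;0 0 0 0 0 0;0 0 0 0 0 0"

```text
time: 40.6
tool_pos: [0.5922, -0.3419, 0.2048]
ee_rot: [3.137, 0.005, 1.743]
wrist_force: [-0.3, 0.2, 0.8]
width: 0.0001
```

```bash
python3 - <<'E'
from h import *
o=get_obs();np.save("o12.npy",o,allow_pickle=True);im=snapshot("wrist")[:,:,::-1].copy();cv2.imwrite("pics/w12raw.png",im)
to(.59,-.35,.06)
c=cv2.resize(im[60:360,120:520],(800,600),interpolation=cv2.INTER_CUBIC)
for u in range(140,520,20): cv2.putText(c,str(u),((u-120)*2-10,10),0,.35,(0,0,255),1)
for v in range(80,360,20): cv2.putText(c,str(v),(2,(v-60)*2+4),0,.35,(0,0,255),1)
cv2.imwrite("pics/w12.png",cv2.convertScaleAbs(c,alpha=1.3))
E
```

```text
pos [ 0.5923 -0.3421  0.2052] yaw 1.743 world d(cm) [ -0.23  -0.79 -14.52] | turn first: [0.005 0.006 0.   ] then shift cm [-0.74 -0.37 14.52] | shift w/o turn [-0.66 -0.44 14.52] t 40.6 F [-0.8  0.3  0.7] w 0.0005
```

View pics/w12.png

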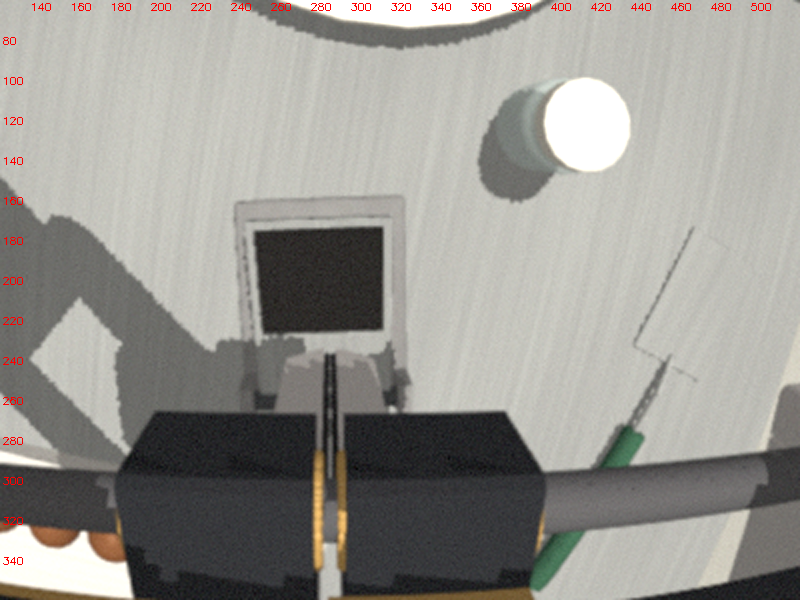

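```bash
python3 - <<'E'
from h import *
o=np.load("o12.npy",allow_pickle=True).item()
for z in(.04,.05,.06):
    p=wonz((280.5,199.5),o,z);print(p);cs=[wonz((120+u/2,60+v/2),o,z) for u,v in((254,231),(383,228),(384,329),(264,332))]
    print([round(float(np.linalg.norm(cs[i]-cs[(i+1)%4]))*1000) for i in range(4)])
to(*wonz((280.5,199.5),o,.05)[:2],.07)
E
```

```text
[ 0.58850696 -0.34857637  0.04      ]
[69, 56, 66, 56]
[ 0.58822048 -0.34647867  0.05      ]
[67, 54, 64, 55]
[ 0.587934   -0.34438097  0.06      ]
[65, 53, 62, 53]
pos [ 0.5923 -0.3421  0.2052] yaw 1.743 world d(cm) [ -0.41  -0.44 -13.52] | turn first: [0.005 0.006 0.   ] then shift cm [-0.36 -0.48 13.52] | shift w/o turn [-0.29 -0.55 13.52] t 40.6 F [-0.8  0.3  0.7] w 0.0005
```

step_arm:
  increments: "-0.36 -0.5 3 0 0 0;0 0 4 0 0 0;0 0 3.5 0 0 0;0 0 2 0 0 0;0 0 0.5 0 0 0"

```text
time: 41.15
tool_pos: [0.5863, -0.3456, 0.0696]
ee_rot: [-3.141, -0.001, 1.742]
wrist_force: [-0.3, -0.4, 0.2]
width: 0.0006
```

step_arm:
  increments: "0 0 0 0 0 0;0 0 0.4 0 0 0;0 0 0.4 0 0 0;0 0 0.4 0 0 0;0 0 0 0 0 0"

```text
time: 41.65
tool_pos: [0.5861, -0.346, 0.0581]
ee_rot: [-3.141, -0.0, 1.742]
wrist_force: [0.1, 0.3, 0.6]
width: 0.0002
```

step_arm:
  increments: "0 0 0.4 0 0 0;0 0 0.4 0 0 0;0 0 0 0 0 0;0 0 0 0 0 0"

```text
time: 42.05
tool_pos: [0.5866, -0.3458, 0.0512]
ee_rot: [3.141, 0.0, 1.742]
wrist_force: [-1.1, 2.1, 5.6]
width: 0.0003
```

step_arm:
  increments: "0 0 0.5 0 0 0;0 0 0.5 0 0 0;0 0 0.4 0 0 0;0 0 0 0 0 0;0 0 0 0 0 0"

```text
time: 42.55
tool_pos: [0.5865, -0.3444, 0.038]
ee_rot: [3.141, -0.002, 1.743]
wrist_force: [-2.6, 5.6, 8.0]
width: 0.0005
```

step_arm:
  increments: "0 0 0.3 0 0 0;0 0 0.3 0 0 0;0 0 0 0 0 0;0 0 0 0 0 0"

```text
time: 42.95
tool_pos: [0.5865, -0.3441, 0.0341]
ee_rot: [3.14, -0.002, 1.743]
wrist_force: [-5.1, 7.7, 15.0]
width: 0.0007
```

step_arm:
  increments: "0 0 0.2 0 0 0;0 0 0.2 0 0 0;0 0 0 0 0 0;0 0 0 0 0 0"

```text
time: 43.35
tool_pos: [0.5866, -0.3441, 0.0339]
ee_rot: [3.14, -0.001, 1.743]
wrist_force: [-9.8, 10.9, 27.8]
width: 0.0002
```

step_arm:
  increments: "0 0 0 0 0 0;0 0 0 0 0 0;0 0 0 0 0 0;0 0 0 0 0 0;0 0 0 0 0 0"

```text
time: 43.85
tool_pos: [0.5866, -0.3442, 0.0338]
ee_rot: [3.14, -0.001, 1.743]
wrist_force: [-9.3, 10.3, 26.1]
width: 0.0008
```

step_arm:
  increments: "0 0 0 0 0 0;0 0 0 0 0 0;0 0 0 0 0 0;0 0 0 0 0 0;0 0 -0.5 0 0 0"

```text
time: 44.35
tool_pos: [0.5865, -0.3442, 0.0356]
ee_rot: [3.14, -0.002, 1.743]
wrist_force: [-3.3, 6.0, 9.7]
width: 0.0006
```

step_arm:
  increments: "0 0 -1 0 0 0;0 0 -1.5 0 0 0;0 0 -2 0 0 0;0 0 -4 0 0 0;0 0 -5 0 0 0"

```text
time: 44.85
tool_pos: [0.5844, -0.3455, 0.1636]
ee_rot: [-3.136, -0.005, 1.741]
wrist_force: [0.9, -1.3, 0.0]
width: 0.0002
```

step_arm:
  increments: "-4 0 -4 0 0 0;-4 -1 -2 0 0 0;-4 -2 0 0 0 0;-4 -2 0 0 0 0;0 0 0 0 0 0"

```text
time: 45.35
tool_pos: [0.5595, -0.5139, 0.2186]
ee_rot: [-3.138, -0.0, 1.733]
wrist_force: [0.2, 0.9, -1.0]
width: 0.0005
```

```bash
python3 - <<'E'
from h import *
to(0.5,-.4,.2)
s=snapshot("scene")[:,:,::-1]; t=snapshot("top")[:,:,::-1];cv2.imwrite("pics/s9.png",s);cv2.imwrite("pics/t9.png",t)
a=cv2.resize(s[170:330,140:350],(400,305),interpolation=cv2.INTER_CUBIC);b=cv2.resize(t[150:280,230:430],(800,520)[:2],interpolation=cv2.INTER_CUBIC)
b=cv2.resize(t[150:280,230:363],(400,391),interpolation=cv2.INTER_CUBIC);a=np.vstack([a,np.zeros((86,400,3),np.uint8)])
cv2.imwrite("pics/c9.png",np.hstack([a,b]))
E
```

```text
pos [ 0.5595 -0.5139  0.2186] yaw 1.733 world d(cm) [-5.95 11.39 -1.86] | turn first: [-0.004 -0.     0.   ] then shift cm [12.21 -4.02  1.86] | shift w/o turn [12.21 -4.02  1.88] t 45.4 F [ 0.2  0.9 -1. ] w 0.0005
```

View pics/c9.png

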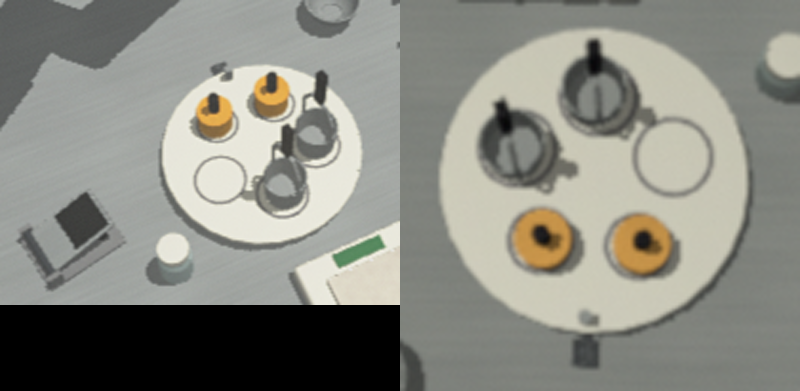

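```bash
python3 - <<'E'
import cv2,numpy as np
a=cv2.cvtColor(cv2.imread("pics/top0.png"),cv2.COLOR_BGR2GRAY).astype(np.float32);b=cv2.cvtColor(cv2.imread("pics/t9.png"),cv2.COLOR_BGR2GRAY).astype(np.float32)
for n,(x,y,w,h) in {"ring":(302,184,38,36),"knob":(285,250,16,10),"pointer":(284,263,16,14),"pedal":(372,185,50,45),"jar":(345,155,28,32),"bowl":(195,255,45,40)}.items():
    k=4;P=a[y:y+h,x:x+w];Q=b[y-4:y+h+4,x-4:x+w+4];P,Q=[cv2.resize(i,None,fx=k,fy=k,interpolation=cv2.INTER_CUBIC) for i in(P,Q)]
    r=cv2.matchTemplate(Q,P,cv2.TM_CCOEFF_NORMED);_,m,_,l=cv2.minMaxLoc(r);print(n,"shift px",np.array(l)/k-4,round(m,3))
E
```

```text
ring shift px [0.25 0.25] 0.665
knob shift px [-0.75  0.  ] 0.985
pointer shift px [0. 0.] 0.999
pedal shift px [0. 0.] 1.0
jar shift px [0. 0.] 1.0
bowl shift px [0. 0.] 0.999
```

```bash
python3 -c "
from bench import *
print(close_job())"
```

```text
the job is handed in; nothing more can be done
None
```

The job is handed in. Both dosing cups and both sample tins that were there are standing in their rings. The third hook was empty at the start, so one large ring stays free. After loading, I pressed the pedal and held it for about 1 s at its stop, with 26–28 N at the wrist, then let it come up. The run took about 45 s of robot time.

**Last checks (top camera against the start picture):**
- **Pedal, jar, bowl:** none has moved, and the pedal is back at its rest position.
- **Tins and cups:** all stand upright inside their rings. Tins measure about 3 mm off centre. Wrist-camera estimates put the cups within about 4 mm.
- **Plate:** it turned slightly during loading. The index knob shifted about 0.75 px (about 2 mm, or 0.016 rad clockwise). By eye it is still in line with the pointer, at my estimate about 0.02 rad off. I left it, because nudging a freely turning plate risked more.

**What went wrong along the way:**
- The first grasp of the first tin closed too late and missed. The tin did not move, and the retry worked.
- The second tin met the plate with a brief 27 N overshoot.
- The cups' hanging height came out differently from different views (foot at about 0.01 m or 0.03 m). Contact with the plate fits 0.03 m.

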